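Test repaired boards in the corner station and file them in order

ROBOT

A 7-joint arm with a two-finger parallel gripper is mounted at the origin on the work surface. World frame = base frame: x ahead of the robot, y to its left, z up, the work surface at z = 0. Lengths are in m, angles in rad, forces in N, time in s.
With the tool pointing down it reaches from about 0.35 to 0.775 m from the base axis. Payload 3.1 kg.
Tool frame: the origin (TCP) lies at the very end of the fingers, on their centre line; the grasp point (between the pads) lies 19 mm behind it (env.grip_point_offset is the distance from the TCP to the grasp point, in m); z points along the fingers, y is the line along which they close (so a half turn about z gives the same grasp; the last joint's range is limited). The gripper opens to 85 mm and grips with 20 to 120 N. Pads are 22 mm wide; open, the fingers measure 114 mm over their backs; the gripper's body (76 mm by 85 mm) begins 54 mm behind the grasp point. The pads swing forward as they close: fully open they stand 13 mm farther back than shut.
Start: joints at [1.064, 0.311, 0.014, 1.512, -0.004, 1.319, -0.027], TCP at [0.247, -0.492, 0.231] pointing down, gripper open.
Joint ranges: [-2.7, 2.7], [-0.3, 1.91], [-1.27, 1.3], [0.12, 2.57], [-1.44, 4.58], [0.2, 2.03], [-3.05, 3.05]. Speed limits (rad/s): [2.79, 2.79, 3.14, 3.14, 3.14, 3.14, 3.14].

INTERFACE

Orientations are given as a unit quaternion [x, y, z, w].
In Python, from bench import env gives the robot as it stands.
- The arm moves only by the tool jog_arm, never from a script. Its argument "steps" is a list of rows, each an object of numbers: "jaw": the finger opening in mm, from 0 to 85.4; "dx", "dy", "dz": the shift along the tool's x, y, z in mm; "ax", "ay", "az": the turn, a rotation vector about the tool's x, y, z in rad. A call has 1 to 20 rows; each row shifts and turns the commanded pose from where the row before left it, along the tool's axes as they then stand; what a row does not reach is not made up. A row lasts 1/10 s, in which the tool goes at most 50 mm and 8.59 degrees, less where a joint would pass 70% of its speed; a pose out of reach is approached as far as the arm can. A call is refused whole if a number of a shift passes 50 or a number of a turn 0.15, either way. A call with a gripper value outside its range is refused whole. The fingers move at their own pace and stop on an object; "newtons" is the grip in N (left out, the last holds). Time passes only in rows, so rows that do not move let the fingers close. It gives the time, the measured TCP pose, the force, the opening and the grip force at its end, in the units of the state.
- env.get_state(): the state, without advancing time (a new reading comes with each control period).
- env.snapshot(name): name is "scene" or "side" or "wrist"; returns the picture (480x640x3 uint8, blue, green, red); there is no depth.
- env.camera_info(name): a dict with "fx", "fy", "cx", "cy" (pixels), "T" (4x4, takes a point from camera to world coordinates). Camera axes: x right, y down, z forward; pixel columns grow to the right and rows downward; lengths in m; the calibration is good to about 2 mm. A picture is of the moment at which its call begins: read the wrist's pose just before it. camera_info takes no time and is no camera call; for the wrist camera it gives the pose at the moment of the call.
- env.job_done(): hands the job in; it is judged then, once.
The state is a dict: "time_s": time; "q": joint angles; "joint_vel": joint speeds; "joint_efforts": joint torques, N m; "tcp_pos": TCP position; "tool_rot": TCP orientation; "wrist_force": force on the tool from outside, world axes, zero at the start; "moment": the same for the moment, N m; "grip_width": opening from 0.0 (shut) to 1.0 (fully open); "grasp_force": force on a finger pad.
Only numpy, scipy, OpenCV 4.12 (cv2) and the standard library are available. Lean on these libraries where they do the work, as an engineer would, in place of code of your own. Each camera call takes 0.05 s, during which the arm holds its last target. There are 200 camera calls.

TASK

Test and file the circuit boards that are here, one at a time in the order red, yellow, blue, white (some may be missing): slide the board on the station's plate, gold contacts first, under the brass bar and fully home into the corner, snug against the tester's face and both blue stops, let go and press the test button while it sits there. Then put that board flat in its own tray pocket (red 1, yellow 2, blue 3, white 4; gold contacts pointing away from the pips) before testing the next one, and leave the screwdriver, jar and parts box where they are.

Things in the scene. Friction and masses are not known exactly. Their poses are not given: they have to be found in the camera images.
- station: Test station, fixed: aluminium base plate 6 mm thick (x -75 to +110, y -75 to +40 mm) carrying a black tester box (x 40 to 110, y -69 to +36 mm, top 41 mm above the bench) with an upright front face at x = +40 mm. Origin on the bench under the middle of a seated board; x points from the open loading side into the tester, y left, z up. A board seated in the corner has its middle at x = 0, y = 0.
- contact_bar (a point): Middle of the lower front edge of the brass contact bar that juts 12 mm out from the tester's face over the plate, along the whole width of the box. Its underside is 14 mm, its top 24 mm above the plate, so a board can only be slid beneath it. Axes as the station.
- stop_far (a point): Foot of the middle of the right (-y) face of the blue stop beside the tester, at station x +33, y +21 mm: a block 14 mm long (x), 8 mm wide (y), 6 mm high above the plate. A seated board's left side touches this face. Axes as the station.
- stop_near (a point): The same for the second, equal blue stop at station x -33, y +21 mm. Between the two stops 52 mm are free, room for a finger beside a seated board. Axes as the station.
- station_stop (a point): Point on the base plate's top (6 mm above the bench) at the foot of the tester's front face where the middle of a seated board's contact end comes to lie; axes as the station.
- test_button (a joint): Round red test button, 28 mm across, on top of the tester box: 0 up, 0.006 m fully down; spring, fully down at about 5 N; counts as pressed beyond 0.004 m. Springs back.
- test_button_top (a point): Middle of the top of the button cap (station x +78 mm, y -25 mm); moves with it, 63 mm above the bench when up.
- tray: Grey storage tray, fixed, 206 x 142 mm, 6 mm high. Origin under its centre. Four pockets, each 84 mm (x) by 46 mm (y), floor 3 mm above the bench, rims 3 mm above the floor; ribs between pockets 14 mm (along x) and 26 mm (along y). Each pocket's number is shown by 1 to 4 black pips on the rim at its -x end, and its floor has the colour of its board.
- pocket1 (a point): Middle of the floor of pocket 1 (1 pip, red floor), 3 mm above the bench; x along the pocket's length away from its pips, z up.
- pocket2 (a point): Middle of the floor of pocket 2 (2 pips, yellow floor), 3 mm above the bench; x along the pocket's length away from its pips, z up.
- pocket3 (a point): Middle of the floor of pocket 3 (3 pips, blue floor), 3 mm above the bench; x along the pocket's length away from its pips, z up.
- pocket4 (a point): Middle of the floor of pocket 4 (4 pips, white floor), 3 mm above the bench; x along the pocket's length away from its pips, z up.
- red_board: Flat circuit board in a red carrier, 80 x 42 x 10 mm, 50 g, plain block shape with upright sides (grip the 42 mm width). Origin at the centre of its underside, x along its length towards the contact end (row of gold contacts). May be absent. Lies on the bench or mat at the start.
- red_edge (a point): Middle of the contact end face of the red board, 40 mm ahead of its centre and 5 mm above its underside.
- yellow_board: Flat circuit board in a yellow carrier, 80 x 42 x 10 mm, 50 g, plain block shape with upright sides (grip the 42 mm width). Origin at the centre of its underside, x along its length towards the contact end (row of gold contacts). May be absent. Lies on the bench or mat at the start.
- yellow_edge (a point): Middle of the contact end face of the yellow board, 40 mm ahead of its centre and 5 mm above its underside.
- blue_board: Flat circuit board in a blue carrier, 80 x 42 x 10 mm, 50 g, plain block shape with upright sides (grip the 42 mm width). Origin at the centre of its underside, x along its length towards the contact end (row of gold contacts). May be absent. Lies on the bench or mat at the start.
- blue_edge (a point): Middle of the contact end face of the blue board, 40 mm ahead of its centre and 5 mm above its underside.
- white_board: Flat circuit board in a white carrier, 80 x 42 x 10 mm, 50 g, plain block shape with upright sides (grip the 42 mm width). Origin at the centre of its underside, x along its length towards the contact end (row of gold contacts). May be absent. Lies on the bench or mat at the start.
- white_edge (a point): Middle of the contact end face of the white board, 40 mm ahead of its centre and 5 mm above its underside.
- screwdriver: Screwdriver lying on the bench beyond the work, 170 mm long; leave alone.
- flux_jar: Small jar, 44 mm across, 50 mm high, beyond the station; leave alone.
- parts_box: Clear parts box 60 x 100 x 28 mm with orange contents, beyond the tray; leave alone.
Things that resemble listed ones, but are neither listed nor needed, are in the scene too. Several things have the shape of the tray; the one meant has the colours described above.

How it is judged:
On the way, in this order (a step that is already met when the one before it is completed fails the run):
1. the red board is home in the corner (within 2.5 mm) while the test button is pressed (x of red_edge in the frame of station_stop between -0.0025 and 0.002 m and y of red_edge in the frame of station_stop between -0.0025 and 0.002 m and z of red_edge in the frame of station_stop below 0.0075 m and angle between the x axis of red_board and the x axis of station_stop, either way round below 0.05 rad and z of test_button_top in the frame of red_edge below 0.048 m and contact force between the fingers and red_board below 0.3 N), for 0.05 s.
2. the red board lies flat in pocket 1, contacts away from the pips, released (x of red_edge in the frame of pocket1 between 0.0365 and 0.0435 m and y of red_edge in the frame of pocket1 between -0.0035 and 0.0035 m and z of red_edge in the frame of pocket1 below 0.0065 m and angle between the x axis of red_board and the x axis of pocket1, either way round below 0.09 rad and contact force between the fingers and red_board below 0.3 N), for 0.2 s.
3. the yellow board is home in the corner (within 2.5 mm) while the test button is pressed (x of yellow_edge in the frame of station_stop between -0.0025 and 0.002 m and y of yellow_edge in the frame of station_stop between -0.0025 and 0.002 m and z of yellow_edge in the frame of station_stop below 0.0075 m and angle between the x axis of yellow_board and the x axis of station_stop, either way round below 0.05 rad and z of test_button_top in the frame of yellow_edge below 0.048 m and contact force between the fingers and yellow_board below 0.3 N), for 0.05 s.
4. the yellow board lies flat in pocket 2, contacts away from the pips, released (x of yellow_edge in the frame of pocket2 between 0.0365 and 0.0435 m and y of yellow_edge in the frame of pocket2 between -0.0035 and 0.0035 m and z of yellow_edge in the frame of pocket2 below 0.0065 m and angle between the x axis of yellow_board and the x axis of pocket2, either way round below 0.09 rad and contact force between the fingers and yellow_board below 0.3 N), for 0.2 s.
5. the blue board is home in the corner (within 2.5 mm) while the test button is pressed (x of blue_edge in the frame of station_stop between -0.0025 and 0.002 m and y of blue_edge in the frame of station_stop between -0.0025 and 0.002 m and z of blue_edge in the frame of station_stop below 0.0075 m and angle between the x axis of blue_board and the x axis of station_stop, either way round below 0.05 rad and z of test_button_top in the frame of blue_edge below 0.048 m and contact force between the fingers and blue_board below 0.3 N), for 0.05 s.
6. the blue board lies flat in pocket 3, contacts away from the pips, released (x of blue_edge in the frame of pocket3 between 0.0365 and 0.0435 m and y of blue_edge in the frame of pocket3 between -0.0035 and 0.0035 m and z of blue_edge in the frame of pocket3 below 0.0065 m and angle between the x axis of blue_board and the x axis of pocket3, either way round below 0.09 rad and contact force between the fingers and blue_board below 0.3 N), for 0.2 s.
7. the white board is home in the corner (within 2.5 mm) while the test button is pressed (x of white_edge in the frame of station_stop between -0.0025 and 0.002 m and y of white_edge in the frame of station_stop between -0.0025 and 0.002 m and z of white_edge in the frame of station_stop below 0.0075 m and angle between the x axis of white_board and the x axis of station_stop, either way round below 0.05 rad and z of test_button_top in the frame of white_edge below 0.048 m and contact force between the fingers and white_board below 0.3 N), for 0.05 s.
8. the white board lies flat in pocket 4, contacts away from the pips, released (x of white_edge in the frame of pocket4 between 0.0365 and 0.0435 m and y of white_edge in the frame of pocket4 between -0.0035 and 0.0035 m and z of white_edge in the frame of pocket4 below 0.0065 m and angle between the x axis of white_board and the x axis of pocket4, either way round below 0.09 rad and contact force between the fingers and white_board below 0.3 N), for 0.2 s.
At the end, for the whole second after the job is handed in: Every board present lies flat in its own pocket (red 1, yellow 2, blue 3, white 4), contact end away from the pips, within 3.5 mm and 0.09 rad of the pocket's middle, released and at rest (all of step 2 and all of step 4 and all of step 6 and all of step 8 and linear speed of each of red_board, yellow_board, blue_board, white_board below 0.02 m/s); the robot touches nothing.
It fails at once if the screwdriver, jar or parts box is moved by more than 30 mm (distance of any of screwdriver, flux_jar, parts_box from where it was at the start of the episode above 0.03 m).
Of red_board, yellow_board, blue_board, white_board only 2 to 3 are there at a start; the rules pass over those that are not, and their reading is None.
At some moment in a run one of red_board, yellow_board, blue_board, white_board may be knocked a few centimetres aside while the robot is not near it.
Once in a run the grip may slacken for a moment while it holds something.
It also fails if it takes over 210 s, if anything falls off the work surface, if the arm or the gripper's body presses on something with over 40 N, if the wrist force passes 120 N, or if a joint passes its speed limit or range.

## Working session

There is one attempt and no reset: what is moved stays moved. The work goes in short steps, Python scripts to look and compute and a tool call to move; the robot and the scene stay as the last step left them, time stands still between calls to the robot, and variables do not carry over. Pictures are saved under pics/ and viewed, at most 14 in all, crops included, and the job is handed in when it is done.

Besides the shell and the picture viewer there is one more tool, called after "Call:" by a JSON object that holds its "fn" and its "kwargs", one argument or row to a line. jog_arm: Moves the arm, as the interface text tells. Its arguments: {"type":"object","properties":{"steps":{"type":"array"},"newtons":{"type":"number"}},"required":["steps"]}

```bash
ls; mkdir -p pics; python3 - <<'E'
from bench import env
import cv2
print(env.get_state())
for n in("scene","side","wrist"):
    print(n,env.camera_info(n)); cv2.imwrite(f"pics/{n}0.png",env.snapshot(n))
E
```

```text
pics
{'time_s': 0.0, 'q': array([ 1.06433905,  0.31172853,  0.01401531,  1.5130759 , -0.00441765,
        1.31921892, -0.02722262]), 'joint_vel': array([-0.00075873,  0.00025802,  0.0003323 , -0.00146024, -0.00184177,
        0.00044116, -0.00096015]), 'joint_efforts': array([-4.29052488e-04, -3.79914200e+01,  1.45601551e-01, -2.30588776e+01,
        1.20662089e-02,  1.35547825e-02,  1.32053745e-05]), 'tcp_pos': array([ 0.24618361, -0.49099273,  0.23021197]), 'tool_rot': array([ 9.73117502e-01,  2.30306074e-01, -3.18872640e-04, -1.15671375e-03]), 'wrist_force': array([ 0.30759148, -0.00586346,  0.87803448]), 'moment': array([-0.00976719, -0.0455274 , -0.03361665]), 'grasp_force': 0.0, 'grip_width': 0.9977773239400464}
scene {'fx': 568.7909969535486, 'fy': 568.7909969535486, 'cx': 311.55993129557226, 'cy': 241.72260160673557, 'T': array([[-0.82028176,  0.4967683 , -0.2834768 ,  0.95037098],
       [ 0.57174823,  0.69870735, -0.43001396,  0.68124255],
       [-0.01554998, -0.51480996, -0.85716329,  1.27572939],
       [ 0.        ,  0.        ,  0.        ,  1.        ]])}
side {'fx': 595.9914341254242, 'fy': 595.9914341254242, 'cx': 324.6421141509808, 'cy': 239.41327558391083, 'T': array([[-0.82906502, -0.30285724,  0.47003051, -0.20719957],
       [-0.55914924,  0.44631203, -0.69868283,  1.24648511],
       [ 0.00182089, -0.8420707 , -0.53936409,  0.97120835],
       [ 0.        ,  0.        ,  0.        ,  1.        ]])}
wrist {'fx': 426.7377075825798, 'fy': 426.7377075825798, 'cx': 323.13411623589155, 'cy': 238.70452773898236, 'T': array([[ 0.44873086, -0.86290368, -0.23246046,  0.30493292],
       [-0.89366567, -0.43372454, -0.11508563, -0.46098353],
       [-0.00151599,  0.2593844 , -0.96577297,  0.37265158],
       [ 0.        ,  0.        ,  0.        ,  1.        ]])}
```

View pics/scene0.png

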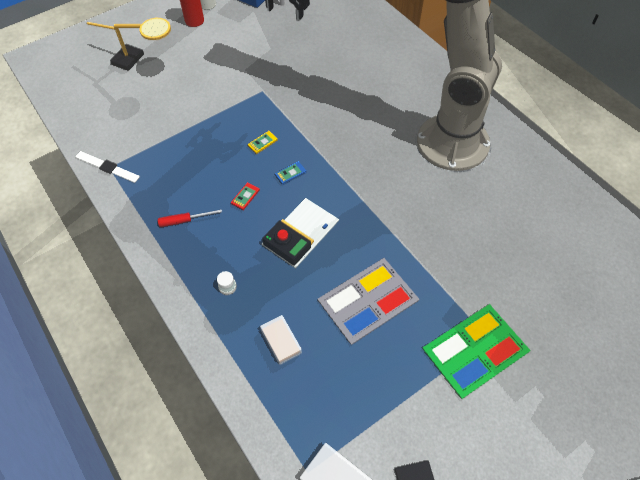

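View pics/side0.png

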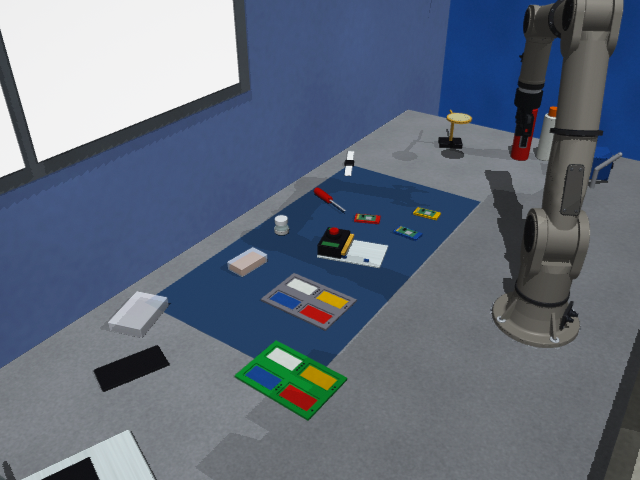

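Scene view: red board (246,195), yellow (262,142), blue (290,172), and no white board. The station is at (300,232), with its plate on the right side. Two things match the tray's shape: a grey one at (368,300), and a green decoy at (476,350). I choose the grey one. The open-top box (335,465), the black pad and the lamp don't matter. Next I get coarse positions.

```bash
cat > h.py <<'E'
from bench import env
import cv2, numpy as np
from scipy.spatial.transform import Rotation as R
def ray(ci,px,z):
    px=np.atleast_2d(px).astype(float)
    d=np.c_[(px[:,0]-ci['cx'])/ci['fx'],(px[:,1]-ci['cy'])/ci['fy'],np.ones(len(px))]@ci['T'][:3,:3].T
    o=ci['T'][:3,3]; return (o+d*((z-o[2])/d[:,2])[:,None])[:,:2]
HSV={'red':[((0,130,70),(8,255,255)),((172,130,70),(180,255,255))],'yellow':[((18,130,90),(32,255,255))],'blue':[((98,170,120),(115,255,255))],'white':[((0,0,200),(180,40,255))],'green':[((45,120,40),(85,255,255))]}
def mask(im,c):
    h=cv2.cvtColor(im,cv2.COLOR_BGR2HSV); m=np.zeros(h.shape[:2],np.uint8)
    for a,b in HSV[c]: m|=cv2.inRange(h,a,b)
    return m
def blobs(im,c,amin=60,close=5):
    m=cv2.morphologyEx(mask(im,c),cv2.MORPH_CLOSE,np.ones((close,close),np.uint8))
    cs,_=cv2.findContours(m,cv2.RETR_EXTERNAL,cv2.CHAIN_APPROX_NONE)
    return sorted([k for k in cs if cv2.contourArea(k)>amin],key=cv2.contourArea,reverse=True)
def rect(ci,k,z):
    """metric min-area rectangle on plane z: centre mm, long, short mm, long-axis yaw deg"""
    (c,(w,h),a)=cv2.minAreaRect((ray(ci,k[:,0,:],z)*1000).astype(np.float32))
    if w<h: w,h,a=h,w,a+90
    return np.round(c,1),round(w,1),round(h,1),round((a+90)%180-90,1)
def look(n,name):
    ci=env.camera_info(n); im=env.snapshot(n); cv2.imwrite(f'pics/{name}.png',im); return ci,im
def pose():
    s=env.get_state(); r=R.from_quat(s['tool_rot']).as_matrix()
    return s['tcp_pos']*1000,r
def go(p,yaw):
    """shift in tool axes mm and tool turn about z (rad) to reach TCP p (mm), tool x at yaw deg"""
    t,r=pose(); y0=np.degrees(np.arctan2(r[1,0],r[0,0])); d=(yaw-y0+180)%360-180
    print('shift tool',np.round(r.T@(np.array(p)-t),1),'az',round(-np.radians(d),3),'yaw now',round(y0,2),'tcp',np.round(t,1),'tilt',np.round(r[:2,2],4))
E
python3 - <<'E'
from h import *
for n in('scene','side'):
    im=cv2.imread(f'pics/{n}0.png'); ci=env.camera_info(n)
    for c in('red','yellow','blue','white'):
        for k in blobs(im,c):
            M=k[:,0].mean(0)
            if cv2.contourArea(k)<4000: print(n,c,M.round(),cv2.contourArea(k),*rect(ci,k,.008))
E
```

```text
scene red [192.  11.] 454.0 [ 336.9 -951.8] 151.4 68.1 69.0
scene red [502. 351.] 445.0 [339.1 543.2] 74.2 36.0 -2.9
scene red [393. 300.] 394.5 [464.3 296.5] 75.0 37.6 -1.3
scene red [245. 196.] 364.5 [ 595.7 -181.7] 82.1 44.2 23.7
scene red [174. 219.] 256.5 [ 791.4 -225.3] 85.4 30.6 -23.9
scene red [282. 234.] 82.5 [580.6 -18. ] 31.9 27.5 -83.6
scene yellow [482. 326.] 432.0 [336.  471.4] 74.7 37.3 -2.5
scene yellow [375. 279.] 377.0 [463.4 224.8] 75.7 37.8 -1.3
scene yellow [131.  31.] 255.0 [  539.9 -1012.1] 247.2 199.8 -80.6
scene yellow [262. 142.] 131.5 [ 453.5 -317.1] 80.2 45.1 5.9
scene blue [470. 373.] 476.0 [436.5 538.8] 74.3 36.5 -2.3
scene blue [360. 321.] 365.0 [562.1 295.2] 71.8 34.2 -1.0
scene blue [9. 2.] 90.0 [  840.3 -1371.3] 78.9 43.8 -36.1
scene white [346. 462.] 1648.5 [790.6 515.9] 160.4 82.3 -35.0
scene white [310. 230.] 1223.0 [535.3   0.7] 182.1 114.6 16.9
scene white [280. 338.] 929.0 [741.8 218.1] 99.5 58.5 84.0
scene white [449. 348.] 457.5 [433.5 467.7] 74.7 37.6 -2.5
scene white [141. 466.] 431.0 [1135.2  284.4] 68.1 66.1 -35.0
scene white [343. 298.] 
[... 1266 characters left out ...]
563.6 -19. ] 115.3 14.4 -72.7
side yellow [456. 123.] 66.5 [  676.8 -1071.5] 340.7 105.2 -75.6
side blue [622. 109.] 2791.5 [  184.3 -1965.2] 1799.7 158.0 -80.0
side blue [549.  89.] 925.0 [  525.  -1972.7] 1713.3 71.9 -76.6
side blue [263. 377.] 375.0 [430.5 540.7] 73.7 36.4 -2.0
side blue [285. 300.] 219.5 [555.1 296.8] 73.0 36.3 -0.9
side white [ 91. 463.] 2437.5 [568.2 875.5] 238.9 111.5 34.1
side white [  6. 134.] 1062.5 [2277.9  -16.9] 1099.0 80.7 -31.4
side white [368. 252.] 565.0 [494.2 -10. ] 112.7 102.7 -73.3
side white [284. 359.] 319.0 [427.9 469.4] 72.7 35.4 -2.1
side white [136. 304.] 315.0 [841.3 535.8] 129.4 86.1 -72.6
side white [302. 286.] 186.5 [554.  225.6] 72.9 34.1 -0.8
```

View pics/wrist0.png

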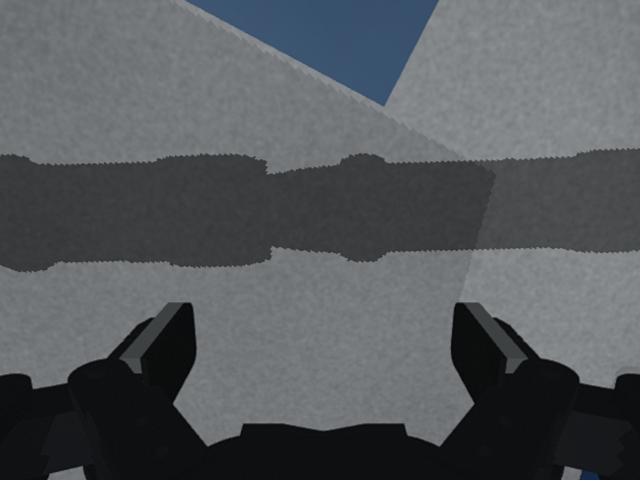

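Wrist view: open mat with fingers at the bottom, and image-up is tool +x. I move above the boards to measure them.

Call:
{"fn": "jog_arm", "kwargs": {
  "steps": [
    {"dx":29,"dy":-12.4,"dz":-10},
    {"dx":29,"dy":-12.4,"dz":-10},
    {"dx":29,"dy":-12.4,"dz":-10},
    {"dx":29,"dy":-12.4,"dz":-10},
    {"dx":29,"dy":-12.4,"dz":-10},
    {"dx":29,"dy":-12.4,"dz":-10},
    {"dx":29,"dy":-12.4,"dz":-10},
    {"dx":29,"dy":-12.4,"dz":-10},
    {"dx":29,"dy":-12.4,"dz":-10},
    {"dx":29,"dy":-12.4,"dz":-10},
    {"az":0.116},
    {"az":0.116},
    {"az":0.116},
    {"az":0.116},
    {"dz":0},
    {"dz":0},
    {"dz":0}
  ]
}}

```text
invalid input
```

```bash
python3 - <<'E'
from h import *
go((500,0,330),0)
ci,im=look('wrist','w1')
for c in('red','yellow','blue'):
    for k in blobs(im,c,300,15): print(c,k[:,0].mean(0).round(),cv2.contourArea(k),*rect(ci,k,.010))
E
```

```text
shift tool [ 447.  -325.5  -99. ] az 0.465 yaw now 26.63 tcp [ 246.3 -491.2  230.5] tilt [-0.0009  0.0016]
```

View pics/w1.png

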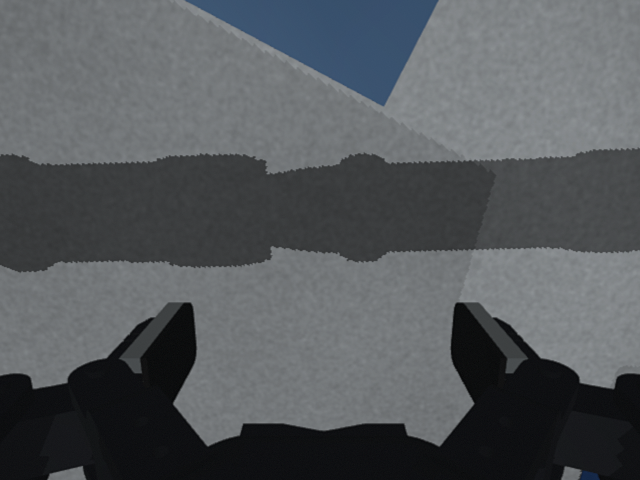

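The call was refused and the arm didn't move. Rows probably need every field, so I'll retry with full rows.

Call:
{"fn": "jog_arm", "kwargs": {
  "steps": [
    {"jaw":85,"dx":29,"dy":-12.4,"dz":-10,"ax":0,"ay":0,"az":0},
    {"jaw":85,"dx":29,"dy":-12.4,"dz":-10,"ax":0,"ay":0,"az":0},
    {"jaw":85,"dx":29,"dy":-12.4,"dz":-10,"ax":0,"ay":0,"az":0},
    {"jaw":85,"dx":29,"dy":-12.4,"dz":-10,"ax":0,"ay":0,"az":0},
    {"jaw":85,"dx":29,"dy":-12.4,"dz":-10,"ax":0,"ay":0,"az":0},
    {"jaw":85,"dx":29,"dy":-12.4,"dz":-10,"ax":0,"ay":0,"az":0},
    {"jaw":85,"dx":29,"dy":-12.4,"dz":-10,"ax":0,"ay":0,"az":0},
    {"jaw":85,"dx":29,"dy":-12.4,"dz":-10,"ax":0,"ay":0,"az":0},
    {"jaw":85,"dx":29,"dy":-12.4,"dz":-10,"ax":0,"ay":0,"az":0},
    {"jaw":85,"dx":29,"dy":-12.4,"dz":-10,"ax":0,"ay":0,"az":0},
    {"jaw":85,"dx":0,"dy":0,"dz":0,"ax":0,"ay":0,"az":0.116},
    {"jaw":85,"dx":0,"dy":0,"dz":0,"ax":0,"ay":0,"az":0.116},
    {"jaw":85,"dx":0,"dy":0,"dz":0,"ax":0,"ay":0,"az":0.116},
    {"jaw":85,"dx":0,"dy":0,"dz":0,"ax":0,"ay":0,"az":0.116},
    {"jaw":85,"dx":0,"dy":0,"dz":0,"ax":0,"ay":0,"az":0},
    {"jaw":85,"dx":0,"dy":0,"dz":0,"ax":0,"ay":0,"az":0}
  ]
}}

```text
time_s: 1.8
tcp_pos: [0.4501, -0.2507, 0.3311]
tool_rot: [1.0, 0.002, -0.0, -0.0]
wrist_force: [0.0, 0.2, -0.5]
grip_width: 0.995
grasp_force: 0.0
```

```bash
python3 - <<'E'
from h import *
go((500,0,330),0)
ci,im=look('wrist','w2')
for c in('red','yellow','blue'):
    for k in blobs(im,c,300,15): print(c,k[:,0].mean(0).round(),cv2.contourArea(k),*rect(ci,k,.010))
E
```

```text
shift tool [  50.7 -250.6    1.1] az 0.003 yaw now 0.19 tcp [ 450.1 -250.7  331.1] tilt [-0.0004  0.0001]
red [257.  40.] 3520.5 [ 597.1 -184.8] 85.4 44.4 23.7
red [32. 31.] 903.5 [603.4  40.1] 35.4 30.1 42.3
yellow [387. 183.] 2722.0 [ 452.9 -319.6] 79.4 42.2 5.8
yellow [66. 86.] 1403.5 [551.7  14.7] 108.9 13.9 -73.1
blue [258. 186.] 2589.0 [ 448.9 -179.4] 78.5 40.8 -1.8
```

View pics/w2.png

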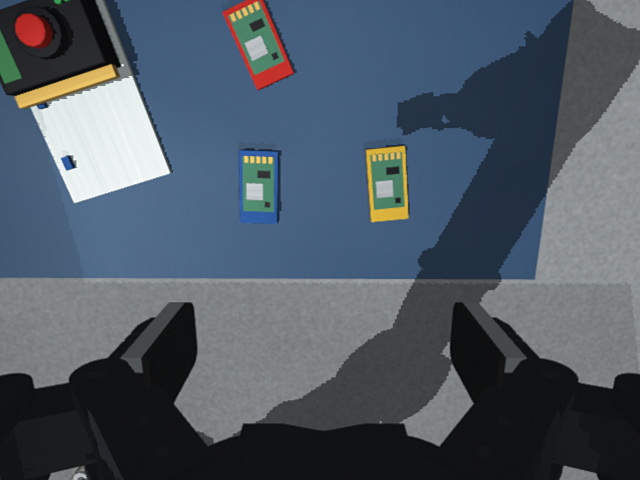

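Wrist view: all three boards point their gold contacts image-up (world +x): red (257,40), yellow (387,183), blue (258,186). The station is at upper left, with its loading side facing the robot. Next I look over the station and the tray.

Call:
{"fn": "jog_arm", "kwargs": {
  "steps": [
    {"jaw":85,"dx":3,"dy":-26},
    {"jaw":85,"dx":3,"dy":-26},
    {"jaw":85,"dx":3,"dy":-26},
    {"jaw":85,"dx":3,"dy":-26},
    {"jaw":85,"dx":3,"dy":-26},
    {"jaw":85,"dx":3,"dy":-26},
    {"jaw":85,"dx":3,"dy":-26},
    {"jaw":85,"dx":3,"dy":-26},
    {"jaw":85,"dx":3,"dy":-26},
    {"jaw":85,"dx":3,"dy":-26},
    {"jaw":85},
    {"jaw":85},
    {"jaw":85}
  ]
}}

```text
invalid input
```

```bash
python3 - <<'E'
from h import *
go((490,260,330),0)
ci,im=look('wrist','w3'); np.save('w3ci.npy',ci,allow_pickle=True)
for k in blobs(im,'blue',40,3): print('blue',k[:,0].mean(0).round(),cv2.contourArea(k),*rect(ci,k,.012))
for k in blobs(im,'white',800,3): print('white',k[:,0].mean(0).round(),cv2.contourArea(k),*rect(ci,k,.006))
for k in blobs(im,'red',100,3): print('red',k[:,0].mean(0).round(),cv2.contourArea(k),*rect(ci,k,.063))
for k in blobs(im,'yellow',300,3): print('yellow',k[:,0].mean(0).round(),cv2.contourArea(k),*rect(ci,k,.030))
E
```

```text
shift tool [  41.4 -510.6    1.2] az 0.003 yaw now 0.17 tcp [ 450.1 -250.7  331.2] tilt [-0.0003  0.0001]
blue [258. 186.] 2576.5 [ 449.1 -180. ] 78.3 40.1 -2.7
blue [ 67. 163.] 58.5 [474.7  24. ] 11.9 6.6 19.4
white [100. 138.] 10400.0 [497.7 -12.7] 114.4 105.6 -73.1
red [258.  42.] 3454.5 [ 585.2 -192.1] 71.2 37.0 23.7
red [32. 31.] 908.5 [593.2   7.2] 31.1 27.4 39.0
yellow [387. 183.] 2721.0 [ 455.6 -316.6] 76.0 40.4 5.8
yellow [66. 86.] 1398.5 [550.3   3.5] 104.6 13.3 -72.8
```

View pics/w3.png

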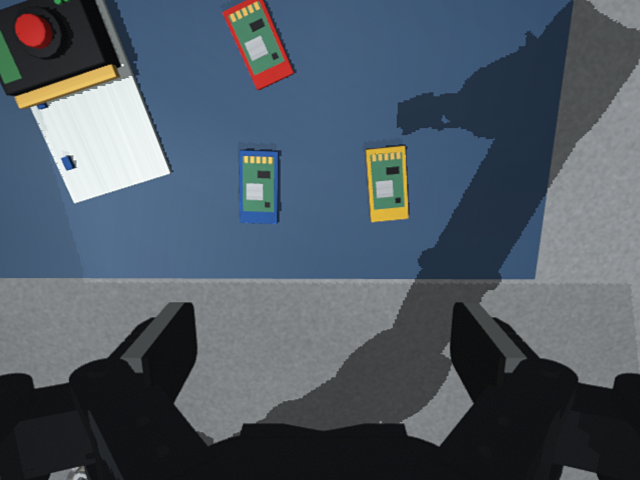

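Call:
{"fn": "jog_arm", "kwargs": {
  "steps": [
    {"jaw":85,"dx":1,"dy":-25},
    {"jaw":85,"dx":1,"dy":-25},
    {"jaw":85,"dx":1,"dy":-25},
    {"jaw":85,"dx":1,"dy":-25},
    {"jaw":85,"dx":1,"dy":-25},
    {"jaw":85,"dx":1,"dy":-25},
    {"jaw":85,"dx":1,"dy":-25},
    {"jaw":85,"dx":1,"dy":-25},
    {"jaw":85,"dx":1,"dy":-25},
    {"jaw":85,"dx":1,"dy":-25},
    {"jaw":85},
    {"jaw":85},
    {"jaw":85}
  ]
}}

```text
invalid input
```

```bash
python3 - <<'E'
from h import *
go((490,260,330),0)
ci,im=look('wrist','w4'); np.save('w4ci.npy',ci,allow_pickle=True)
for c in('red','yellow','blue','white'):
    for k in blobs(im,c,1000,3): print(c,k[:,0].mean(0).round(),cv2.contourArea(k),*rect(ci,k,.003))
E
```

```text
shift tool [  41.1 -510.7    1.2] az 0.002 yaw now 0.14 tcp [ 450.1 -250.8  331.2] tilt [-0.0002  0.0001]
red [258.  42.] 3453.5 [ 595.4 -183.6] 81.7 42.6 23.5
yellow [387. 183.] 2717.0 [ 451.9 -320.7] 80.6 42.8 5.8
yellow [67. 86.] 1406.0 [552.5  18.2] 111.7 14.2 -73.0
blue [258. 186.] 2582.0 [ 447.8 -178.3] 79.7 41.4 -1.8
white [101. 138.] 10399.0 [497.5 -11.2] 115.1 106.1 -73.1
```

View pics/w4.png

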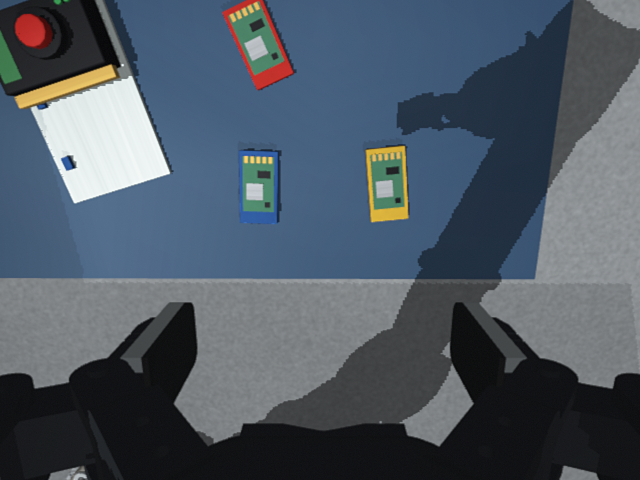

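All seven fields are needed in every row; those two views are unchanged repeats (boards and station as before).

Call:
{"fn": "jog_arm", "kwargs": {
  "steps": [
    {"jaw":85,"dx":3,"dy":-26,"dz":0,"ax":0,"ay":0,"az":0},
    {"jaw":85,"dx":3,"dy":-26,"dz":0,"ax":0,"ay":0,"az":0},
    {"jaw":85,"dx":3,"dy":-26,"dz":0,"ax":0,"ay":0,"az":0},
    {"jaw":85,"dx":3,"dy":-26,"dz":0,"ax":0,"ay":0,"az":0},
    {"jaw":85,"dx":3,"dy":-26,"dz":0,"ax":0,"ay":0,"az":0},
    {"jaw":85,"dx":3,"dy":-26,"dz":0,"ax":0,"ay":0,"az":0},
    {"jaw":85,"dx":3,"dy":-26,"dz":0,"ax":0,"ay":0,"az":0},
    {"jaw":85,"dx":3,"dy":-26,"dz":0,"ax":0,"ay":0,"az":0},
    {"jaw":85,"dx":3,"dy":-26,"dz":0,"ax":0,"ay":0,"az":0},
    {"jaw":85,"dx":3,"dy":-26,"dz":0,"ax":0,"ay":0,"az":0},
    {"jaw":85,"dx":0,"dy":0,"dz":0,"ax":0,"ay":0,"az":0},
    {"jaw":85,"dx":0,"dy":0,"dz":0,"ax":0,"ay":0,"az":0}
  ]
}}

```text
time_s: 3.15
tcp_pos: [0.4799, 0.0093, 0.3313]
tool_rot: [1.0, 0.001, -0.0, 0.0]
wrist_force: [-0.3, -0.4, -0.3]
grip_width: 0.994
grasp_force: 0.0
```

```bash
python3 - <<'E'
from h import *
go((490,260,330),0)
ci,im=look('wrist','w5'); np.save('w5ci.npy',ci,allow_pickle=True)
for k in blobs(im,'blue',40,3): print('blue',k[:,0].mean(0).round(),cv2.contourArea(k),*rect(ci,k,.012))
for k in blobs(im,'white',800,3): print('white',k[:,0].mean(0).round(),cv2.contourArea(k),*rect(ci,k,.006))
for k in blobs(im,'red',100,3): print('red',k[:,0].mean(0).round(),cv2.contourArea(k),*rect(ci,k,.063))
for k in blobs(im,'yellow',300,3): print('yellow',k[:,0].mean(0).round(),cv2.contourArea(k),*rect(ci,k,.030))
E
```

```text
shift tool [  10.8 -250.7    1.1] az 0.003 yaw now 0.16 tcp [479.9   9.3 331.3] tilt [-0.     -0.0007]
blue [ 55. 108.] 2434.5 [559.6 287.2] 72.8 35.6 -0.9
blue [492. 214.] 2429.0 [ 449.4 -177. ] 78.2 40.5 -2.0
blue [309. 191.] 50.0 [475.2  24.7] 12.1 6.2 18.0
white [344. 168.] 9611.0 [497.2 -12.4] 113.2 103.8 -73.0
white [124. 109.] 2527.5 [558.8 219.1] 74.8 37.3 -1.3
red [511.  74.] 3322.5 [ 588.7 -159.9] 70.1 39.0 23.6
red [ 67. 200.] 2165.5 [472.7 258.1] 65.9 32.8 -1.0
red [324.  67.] 753.0 [595.    9.4] 27.0 26.9 -89.8
yellow [620. 211.] 2480.0 [ 457.1 -305.1] 76.0 40.4 5.9
yellow [133. 201.] 2163.5 [465.7 210.1] 71.4 35.4 -1.0
yellow [329. 118.] 1110.5 [551.2   4.6] 103.3 11.6 -73.0
```

Call:
{"fn": "jog_arm", "kwargs": {
  "steps": [
    {"jaw":85,"dx":1,"dy":-25,"dz":0,"ax":0,"ay":0,"az":0},
    {"jaw":85,"dx":1,"dy":-25,"dz":0,"ax":0,"ay":0,"az":0},
    {"jaw":85,"dx":1,"dy":-25,"dz":0,"ax":0,"ay":0,"az":0},
    {"jaw":85,"dx":1,"dy":-25,"dz":0,"ax":0,"ay":0,"az":0},
    {"jaw":85,"dx":1,"dy":-25,"dz":0,"ax":0,"ay":0,"az":0},
    {"jaw":85,"dx":1,"dy":-25,"dz":0,"ax":0,"ay":0,"az":0},
    {"jaw":85,"dx":1,"dy":-25,"dz":0,"ax":0,"ay":0,"az":0},
    {"jaw":85,"dx":1,"dy":-25,"dz":0,"ax":0,"ay":0,"az":0},
    {"jaw":85,"dx":1,"dy":-25,"dz":0,"ax":0,"ay":0,"az":0},
    {"jaw":85,"dx":1,"dy":-25,"dz":0,"ax":0,"ay":0,"az":0},
    {"jaw":85,"dx":0,"dy":0,"dz":0,"ax":0,"ay":0,"az":0},
    {"jaw":85,"dx":0,"dy":0,"dz":0,"ax":0,"ay":0,"az":0}
  ]
}}

```text
time_s: 4.4
tcp_pos: [0.4904, 0.2578, 0.3309]
tool_rot: [1.0, -0.0, -0.0, 0.001]
wrist_force: [-1.4, -0.5, -0.5]
grip_width: 0.996
grasp_force: 0.0
```

```bash
python3 - <<'E'
from h import *
go((560,-190,330),24)
ci,im=look('wrist','w6'); np.save('w6ci.npy',ci,allow_pickle=True)
for c in('red','yellow','blue','white'):
    for k in blobs(im,c,1000,3): print(c,k[:,0].mean(0).round(),cv2.contourArea(k),*rect(ci,k,.003))
a=cv2.imread('pics/w5.png'); cv2.imwrite('pics/both.png',cv2.resize(np.vstack([a[:300],im[:300]]),None,fx=1,fy=1))
E
```

```text
shift tool [ 69.7 447.8   1.6] az -0.419 yaw now -0.02 tcp [490.4 257.8 330.9] tilt [-0.0002 -0.0015]
red [291. 210.] 2128.5 [462.3 294.6] 75.5 37.0 -0.6
red [ 86. 313.] 1699.5 [336.5 542. ] 75.1 36.8 -2.2
yellow [355. 211.] 2123.0 [461.  222.4] 75.6 37.4 -1.0
yellow [143. 304.] 1017.5 [343.3 469.7] 56.8 37.9 -2.3
blue [290. 119.] 2375.5 [560.1 292.9] 74.5 35.8 -0.7
blue [ 76. 234.] 1953.5 [434.6 538.3] 74.9 36.6 -2.3
white [555. 184.] 6900.5 [503.6  -7.5] 120.8 105.6 17.0
white [358. 120.] 2467.0 [559.  220.7] 75.3 37.0 -0.9
white [140. 236.] 2050.5 [431.8 466.3] 75.7 37.9 -2.4
```

View pics/both.png

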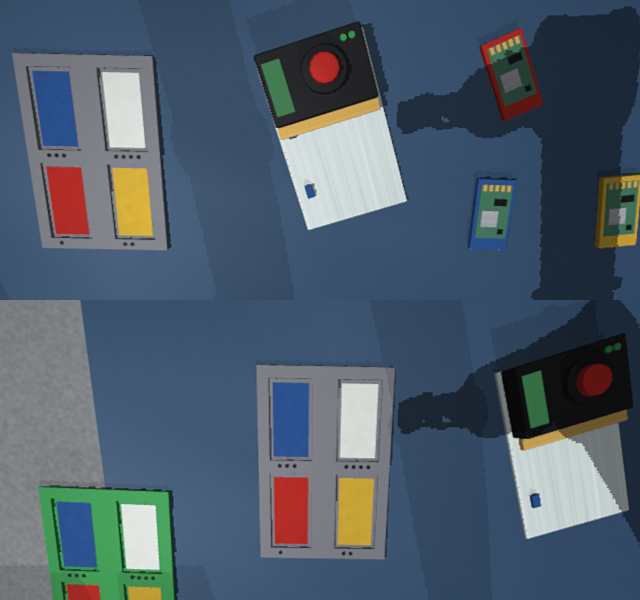

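Top half (station view): the station is at yaw about 17°, with the tester away from the robot. The grey tray's pips are on the near (-x) end of every pocket. Bottom half (tray view): pockets are red (291,210), yellow (355,211), blue (290,119) and white (358,120), with the green decoy at lower left. Station origin comes out at about (514, 10.7) mm; three features agree, including the button. The tray centre is about (510.6, 257.7) mm at yaw -1°. Next, a close look at the red board.

Call:
{"fn": "jog_arm", "kwargs": {
  "steps": [
    {"jaw":85,"dx":5,"dy":28,"dz":5,"ax":0,"ay":0,"az":0},
    {"jaw":85,"dx":5,"dy":28,"dz":5,"ax":0,"ay":0,"az":0},
    {"jaw":85,"dx":5,"dy":28,"dz":5,"ax":0,"ay":0,"az":0},
    {"jaw":85,"dx":5,"dy":28,"dz":5,"ax":0,"ay":0,"az":0},
    {"jaw":85,"dx":5,"dy":28,"dz":5,"ax":0,"ay":0,"az":0},
    {"jaw":85,"dx":5,"dy":28,"dz":5,"ax":0,"ay":0,"az":0},
    {"jaw":85,"dx":5,"dy":28,"dz":5,"ax":0,"ay":0,"az":0},
    {"jaw":85,"dx":5,"dy":28,"dz":5,"ax":0,"ay":0,"az":0},
    {"jaw":85,"dx":5,"dy":28,"dz":5,"ax":0,"ay":0,"az":0},
    {"jaw":85,"dx":5,"dy":28,"dz":5,"ax":0,"ay":0,"az":0},
    {"jaw":85,"dx":5,"dy":28,"dz":5,"ax":0,"ay":0,"az":0},
    {"jaw":85,"dx":5,"dy":28,"dz":5,"ax":0,"ay":0,"az":0},
    {"jaw":85,"dx":5,"dy":28,"dz":5,"ax":0,"ay":0,"az":0},
    {"jaw":85,"dx":5,"dy":28,"dz":5,"ax":0,"ay":0,"az":0},
    {"jaw":85,"dx":5,"dy":28,"dz":5,"ax":0,"ay":0,"az":0},
    {"jaw":85,"dx":5,"dy":28,"dz":5,"ax":0,"ay":0,"az":0},
    {"jaw":85,"dx":0,"dy":0,"dz":0,"ax":0,"ay":0,"az":-0.105},
    {"jaw":85,"dx":0,"dy":0,"dz":0,"ax":0,"ay":0,"az":-0.105},
    {"jaw":60,"dx":0,"dy":0,"dz":0,"ax":0,"ay":0,"az":-0.105},
    {"jaw":60,"dx":0,"dy":0,"dz":0,"ax":0,"ay":0,"az":-0.105}
  ]
}}

```text
time_s: 6.45
tcp_pos: [0.5689, -0.1915, 0.2514]
tool_rot: [0.978, 0.209, -0.0, 0.001]
wrist_force: [0.6, 0.5, 1.0]
grip_width: 0.708
grasp_force: 0.0
```

```bash
cat >> h.py <<'E'
def board(ci,im,c,z=.010,amin=1000):
    """carrier outline on its top plane, taking the blob whose size fits a board"""
    out=[]
    for k in blobs(im,c,amin,15):
        r=rect(ci,k,z)
        if 72<r[1]<92 and 36<r[2]<52: out.append(r); print(c,'px',k[:,0].mean(0).round(),*r)
    return out
E
python3 - <<'E'
from h import *
ci,im=look('wrist','w7')
r=board(ci,im,'red'); c=r[0][0]; print('old view'); board(np.load('w5ci.npy',allow_pickle=True).item(),cv2.imread('pics/w5.png'),'red')
go((c[0],c[1],60),r[0][3])
E
```

```text
red px [328. 167.] [ 595.3 -184.2] 78.9 41.3 23.5
old view
red px [511.  74.] [ 594.3 -181.9] 79.2 44.0 23.6
red px [ 67. 200.] [463.3 290. ] 74.4 37.0 -1.0
shift tool [ 27.3   4.  191.4] az 0.014 yaw now 24.28 tcp [ 568.9 -191.5  251.4] tilt [-0.0007 -0.0015]
```

```bash
python3 -c "
import cv2;a=cv2.imread('pics/w7.png');cv2.imwrite('pics/c7.png',a[60:320,200:460])"
```

```text
(no output)
```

View pics/c7.png

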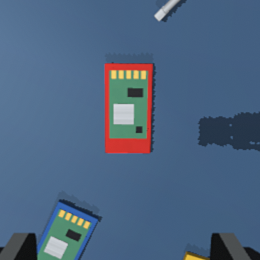

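Call:
{"fn": "jog_arm", "kwargs": {
  "steps": [
    {"jaw":60,"dx":5.4,"dy":0.8,"dz":28,"ax":0,"ay":0,"az":0},
    {"jaw":60,"dx":5.4,"dy":0.8,"dz":28,"ax":0,"ay":0,"az":0},
    {"jaw":60,"dx":5.4,"dy":0.8,"dz":28,"ax":0,"ay":0,"az":0},
    {"jaw":60,"dx":5.4,"dy":0.8,"dz":28,"ax":0,"ay":0,"az":0},
    {"jaw":60,"dx":5.4,"dy":0.8,"dz":28,"ax":0,"ay":0,"az":0},
    {"jaw":60,"dx":0,"dy":0,"dz":28,"ax":0,"ay":0,"az":0.014},
    {"jaw":56,"dx":0,"dy":0,"dz":28,"ax":0,"ay":0,"az":0},
    {"jaw":56,"dx":0,"dy":0,"dz":20,"ax":0,"ay":0,"az":0},
    {"jaw":56,"dx":0,"dy":0,"dz":15,"ax":0,"ay":0,"az":0},
    {"jaw":56,"dx":0,"dy":0,"dz":10,"ax":0,"ay":0,"az":0},
    {"jaw":56,"dx":0,"dy":0,"dz":4,"ax":0,"ay":0,"az":0},
    {"jaw":56,"dx":0,"dy":0,"dz":0,"ax":0,"ay":0,"az":0},
    {"jaw":56,"dx":0,"dy":0,"dz":0,"ax":0,"ay":0,"az":0}
  ]
}}

```text
time_s: 7.8
tcp_pos: [0.5974, -0.1816, 0.0074]
tool_rot: [0.979, 0.202, 0.001, 0.001]
wrist_force: [0.9, -0.7, 0.6]
grip_width: 0.658
grasp_force: 0.0
```

Crop: the red board fills (105-153, 65-153) with its gold contacts at the top. I chose correctly. Now I probe down to find the finger-tip height.

Call:
{"fn": "jog_arm", "kwargs": {
  "steps": [
    {"jaw":56,"dx":-2.9,"dy":1.5,"dz":1,"ax":0,"ay":0,"az":0},
    {"jaw":56,"dx":0,"dy":0,"dz":1,"ax":0,"ay":0,"az":0},
    {"jaw":56,"dx":0,"dy":0,"dz":1,"ax":0,"ay":0,"az":0},
    {"jaw":56,"dx":0,"dy":0,"dz":1,"ax":0,"ay":0,"az":0},
    {"jaw":56,"dx":0,"dy":0,"dz":0,"ax":0,"ay":0,"az":0}
  ]
}}

```text
time_s: 8.3
tcp_pos: [0.5943, -0.1837, 0.0022]
tool_rot: [0.979, 0.202, -0.0, -0.0]
wrist_force: [0.0, -0.1, 0.5]
grip_width: 0.655
grasp_force: 0.0
```

Call:
{"fn": "jog_arm", "kwargs": {
  "steps": [
    {"jaw":56,"dx":0,"dy":0,"dz":1,"ax":0,"ay":0,"az":0},
    {"jaw":56,"dx":0,"dy":0,"dz":1,"ax":0,"ay":0,"az":0},
    {"jaw":56,"dx":0,"dy":0,"dz":0,"ax":0,"ay":0,"az":0}
  ]
}}

```text
time_s: 8.6
tcp_pos: [0.5942, -0.1838, 0.0]
tool_rot: [0.979, 0.202, -0.0, -0.0]
wrist_force: [-0.3, -0.8, -0.6]
grip_width: 0.654
grasp_force: 0.0
```

Call:
{"fn": "jog_arm", "kwargs": {
  "newtons": 40,
  "steps": [
    {"jaw":36,"dx":0,"dy":0,"dz":-0.5,"ax":0,"ay":0,"az":0},
    {"jaw":36,"dx":0,"dy":0,"dz":0,"ax":0,"ay":0,"az":0},
    {"jaw":36,"dx":0,"dy":0,"dz":0,"ax":0,"ay":0,"az":0},
    {"jaw":36,"dx":0,"dy":0,"dz":0,"ax":0,"ay":0,"az":0},
    {"jaw":36,"dx":0,"dy":0,"dz":0,"ax":0,"ay":0,"az":0}
  ]
}}

```text
time_s: 9.1
tcp_pos: [0.5946, -0.1839, 0.001]
tool_rot: [0.979, 0.202, 0.0, 0.0]
wrist_force: [0.5, -0.5, 0.9]
grip_width: 0.479
grasp_force: 40.9
```

```bash
python3 - <<'E'
from h import *
ci,im=look('wrist','w8'); board(ci,im,'red',amin=800)
t,r=pose();print(t.round(1), ci['T'][:3,3])
E
```

```text
red px [323. 308.] [ 596.5 -182.1] 79.3 41.2 23.3
[ 594.6 -183.9    1. ] [ 0.65467225 -0.15695346  0.14338067]
```

Gripped at 40 N, width 0.479 × 85.4 ≈ 41 mm, which fits a board. I lift it and carry it in front of the station.

Call:
{"fn": "jog_arm", "kwargs": {
  "newtons": 60,
  "steps": [
    {"jaw":36,"dx":0,"dy":0,"dz":-10,"ax":0,"ay":0,"az":0},
    {"jaw":36,"dx":0,"dy":0,"dz":-30,"ax":0,"ay":0,"az":0},
    {"jaw":36,"dx":0,"dy":0,"dz":-30,"ax":0,"ay":0,"az":0},
    {"jaw":36,"dx":0,"dy":0,"dz":-30,"ax":0,"ay":0,"az":0},
    {"jaw":36,"dx":-5.8,"dy":-20,"dz":0,"ax":0,"ay":0,"az":0},
    {"jaw":36,"dx":-5.8,"dy":-20,"dz":0,"ax":0,"ay":0,"az":0},
    {"jaw":36,"dx":-5.8,"dy":-20,"dz":0,"ax":0,"ay":0,"az":0},
    {"jaw":36,"dx":-5.8,"dy":-20,"dz":0,"ax":0,"ay":0,"az":0},
    {"jaw":36,"dx":-5.8,"dy":-20,"dz":0,"ax":0,"ay":0,"az":0},
    {"jaw":36,"dx":-5.8,"dy":-20,"dz":0,"ax":0,"ay":0,"az":0},
    {"jaw":36,"dx":-5.8,"dy":-20,"dz":0,"ax":0,"ay":0,"az":0},
    {"jaw":36,"dx":-5.8,"dy":-20,"dz":0,"ax":0,"ay":0,"az":0},
    {"jaw":36,"dx":-5.8,"dy":-20,"dz":0,"ax":0,"ay":0,"az":0},
    {"jaw":36,"dx":-5.8,"dy":-20,"dz":0,"ax":0,"ay":0,"az":0},
    {"jaw":36,"dx":0,"dy":0,"dz":0,"ax":0,"ay":0,"az":0.11},
    {"jaw":36,"dx":0,"dy":0,"dz":0,"ax":0,"ay":0,"az":0},
    {"jaw":36,"dx":0,"dy":0,"dz":0,"ax":0,"ay":0,"az":0}
  ]
}}

```text
time_s: 10.85
tcp_pos: [0.4621, -0.0235, 0.1011]
tool_rot: [0.989, 0.149, 0.0, 0.0]
wrist_force: [0.0, 0.6, -0.6]
grip_width: 0.476
grasp_force: 41.2
```

```bash
cat >> h.py <<'E'
O=np.array([514.,10.7]); YS=17.0
def st(xs,ys):
    a=np.radians(YS); return O+np.array([[np.cos(a),-np.sin(a)],[np.sin(a),np.cos(a)]])@[xs,ys]
def tost(p):
    a=np.radians(YS); return np.array([[np.cos(a),np.sin(a)],[-np.sin(a),np.cos(a)]])@(np.array(p)[:2]-O)
E
python3 - <<'E'
from h import *
go((*st(-61,-16),9),YS); print(st(-61,-16))
ci,im=look('wrist','w9')
for k in blobs(im,'red',500,15): print('red',*rect(ci,k,.110))
for k in blobs(im,'blue',40,3): print('blue',k[:,0].mean(0),cv2.contourArea(k),*rect(ci,k,.012))
for k in blobs(im,'white',2000,3): print('white',k[:,0].mean(0),*rect(ci,k,.006))
print(env.get_state()['grasp_force'])
E
```

```text
shift tool [-1.4 -1.6 92.1] az 0.002 yaw now 17.11 tcp [462.1 -23.5 101.1] tilt [ 0.0005 -0.0005]
[460.34335716 -22.43555008]
red [463.7 -22.1] 79.4 41.2 17.1
blue [543.91428571 306.32      ] 494.5 [ 462.5 -158.4] 53.2 6.7 -3.0
blue [247.08571429 198.01428571] 294.0 [475.2  24.8] 13.3 7.3 17.1
blue [581.36363636 359.48484848] 73.0 [ 439.  -194.4] 22.9 2.3 -2.0
blue [242.41176471  82.02941176] 54.0 [532.5  42.3] 7.2 1.9 -72.9
white [302.43507973 156.23234624] [497.  -12.5] 113.8 103.8 -73.1
41.183536648750305
```

Near stop (475.2, 24.8) confirms the station origin. The board sits about 2 mm ahead of the TCP. I lower it to the plate and slide it in.

Call:
{"fn": "jog_arm", "kwargs": {
  "steps": [
    {"jaw":36,"dx":-1.4,"dy":-1.6,"dz":20,"ax":0,"ay":0,"az":0},
    {"jaw":36,"dx":0,"dy":0,"dz":25,"ax":0,"ay":0,"az":0},
    {"jaw":36,"dx":0,"dy":0,"dz":25,"ax":0,"ay":0,"az":0},
    {"jaw":36,"dx":0,"dy":0,"dz":14,"ax":0,"ay":0,"az":0},
    {"jaw":36,"dx":0,"dy":0,"dz":5,"ax":0,"ay":0,"az":0},
    {"jaw":36,"dx":0,"dy":0,"dz":3.5,"ax":0,"ay":0,"az":0},
    {"jaw":36,"dx":0,"dy":0,"dz":0,"ax":0,"ay":0,"az":0},
    {"jaw":36,"dx":8,"dy":0,"dz":0,"ax":0,"ay":0,"az":0},
    {"jaw":36,"dx":10,"dy":0,"dz":0,"ax":0,"ay":0,"az":0},
    {"jaw":36,"dx":10,"dy":0,"dz":0,"ax":0,"ay":0,"az":0},
    {"jaw":36,"dx":10,"dy":0,"dz":0,"ax":0,"ay":0,"az":0},
    {"jaw":36,"dx":10,"dy":0,"dz":0,"ax":0,"ay":0,"az":0},
    {"jaw":36,"dx":5,"dy":0,"dz":0,"ax":0,"ay":0,"az":0},
    {"jaw":36,"dx":0,"dy":0,"dz":0,"ax":0,"ay":0,"az":0},
    {"jaw":36,"dx":0,"dy":0,"dz":0,"ax":0,"ay":0,"az":0}
  ]
}}

```text
time_s: 12.4
tcp_pos: [0.5104, -0.0065, 0.008]
tool_rot: [0.989, 0.148, -0.001, 0.0]
wrist_force: [-0.2, 0.6, -0.7]
grip_width: 0.467
grasp_force: 64.5
```

Call:
{"fn": "jog_arm", "kwargs": {
  "steps": [
    {"jaw":36,"dx":2,"dy":0,"dz":0,"ax":0,"ay":0,"az":0},
    {"jaw":36,"dx":1,"dy":0,"dz":0,"ax":0,"ay":0,"az":0},
    {"jaw":36,"dx":1,"dy":0,"dz":0,"ax":0,"ay":0,"az":0},
    {"jaw":36,"dx":0,"dy":0,"dz":0,"ax":0,"ay":0,"az":0}
  ]
}}

```text
time_s: 12.8
tcp_pos: [0.5147, -0.0054, 0.0083]
tool_rot: [0.989, 0.148, 0.0, 0.0]
wrist_force: [-0.8, 0.6, -0.7]
grip_width: 0.467
grasp_force: 64.5
```

```bash
python3 - <<'E'
from h import *
t,r=pose(); print(tost(t), r.T@env.get_state()['wrist_force']); go((*st(-2,0),8),YS)
E
```

```text
[ -3.99877182 -15.5615558 ] [-0.58976496 -0.76642716  0.67842771]
shift tool [  2.  -15.6   0.3] az 0.0 yaw now 17.01 tcp [514.7  -5.4   8.3] tilt [ 0.0002 -0.    ]
```

Call:
{"fn": "jog_arm", "kwargs": {
  "steps": [
    {"jaw":36,"dx":0.7,"dy":0,"dz":0,"ax":0,"ay":0,"az":0},
    {"jaw":36,"dx":0.7,"dy":0,"dz":0,"ax":0,"ay":0,"az":0},
    {"jaw":36,"dx":0.7,"dy":0,"dz":0,"ax":0,"ay":0,"az":0},
    {"jaw":36,"dx":0,"dy":0,"dz":0,"ax":0,"ay":0,"az":0}
  ]
}}

```text
time_s: 13.2
tcp_pos: [0.5168, -0.0047, 0.0083]
tool_rot: [0.989, 0.148, 0.0, 0.0]
wrist_force: [-1.0, -0.5, -1.0]
grip_width: 0.467
grasp_force: 64.5
```

Call:
{"fn": "jog_arm", "kwargs": {
  "steps": [
    {"jaw":36,"dx":0.6,"dy":0,"dz":0,"ax":0,"ay":0,"az":0},
    {"jaw":36,"dx":0.6,"dy":0,"dz":0,"ax":0,"ay":0,"az":0},
    {"jaw":36,"dx":0,"dy":0,"dz":0,"ax":0,"ay":0,"az":0}
  ]
}}

```text
time_s: 13.5
tcp_pos: [0.5177, -0.0044, 0.0082]
tool_rot: [0.989, 0.148, -0.0, 0.0]
wrist_force: [0.4, -0.8, -0.0]
grip_width: 0.468
grasp_force: 64.5
```

Call:
{"fn": "jog_arm", "kwargs": {
  "steps": [
    {"jaw":36,"dx":0.5,"dy":0,"dz":0,"ax":0,"ay":0,"az":0},
    {"jaw":36,"dx":0.5,"dy":0,"dz":0,"ax":0,"ay":0,"az":0},
    {"jaw":36,"dx":0.5,"dy":0,"dz":0,"ax":0,"ay":0,"az":0},
    {"jaw":36,"dx":0,"dy":0,"dz":0,"ax":0,"ay":0,"az":0}
  ]
}}

```text
time_s: 13.9
tcp_pos: [0.5178, -0.0044, 0.0079]
tool_rot: [0.989, 0.148, -0.002, 0.0]
wrist_force: [-4.8, -1.6, 1.1]
grip_width: 0.47
grasp_force: 64.7
```

Call:
{"fn": "jog_arm", "kwargs": {
  "steps": [
    {"jaw":36,"dx":0.5,"dy":0,"dz":0,"ax":0,"ay":0,"az":0},
    {"jaw":36,"dx":0.5,"dy":0,"dz":0,"ax":0,"ay":0,"az":0},
    {"jaw":36,"dx":0,"dy":0,"dz":0,"ax":0,"ay":0,"az":0}
  ]
}}

```text
time_s: 14.2
tcp_pos: [0.5177, -0.0044, 0.0077]
tool_rot: [0.989, 0.148, -0.003, 0.0]
wrist_force: [-6.6, -2.2, 2.6]
grip_width: 0.467
grasp_force: 64.9
```

Contact with the tester face: about 7 N at TCP station x ≈ -0.8 mm. I ease off slightly and move left to the stops.

Call:
{"fn": "jog_arm", "kwargs": {
  "steps": [
    {"jaw":36,"dx":-1.5,"dy":0,"dz":0,"ax":0,"ay":0,"az":0},
    {"jaw":36,"dx":0,"dy":-4,"dz":0,"ax":0,"ay":0,"az":0},
    {"jaw":36,"dx":0,"dy":-4,"dz":0,"ax":0,"ay":0,"az":0},
    {"jaw":36,"dx":0,"dy":-4,"dz":0,"ax":0,"ay":0,"az":0},
    {"jaw":36,"dx":0,"dy":-1.5,"dz":0,"ax":0,"ay":0,"az":0},
    {"jaw":36,"dx":0,"dy":-0.5,"dz":0,"ax":0,"ay":0,"az":0},
    {"jaw":36,"dx":0,"dy":0,"dz":0,"ax":0,"ay":0,"az":0}
  ]
}}

```text
time_s: 14.9
tcp_pos: [0.5138, 0.0089, 0.0079]
tool_rot: [0.989, 0.148, -0.001, 0.0]
wrist_force: [-2.8, -2.8, 0.3]
grip_width: 0.464
grasp_force: 64.5
```

Call:
{"fn": "jog_arm", "kwargs": {
  "steps": [
    {"jaw":36,"dx":0,"dy":-0.5,"dz":0,"ax":0,"ay":0,"az":0},
    {"jaw":36,"dx":0,"dy":-0.5,"dz":0,"ax":0,"ay":0,"az":0},
    {"jaw":36,"dx":0,"dy":-0.5,"dz":0,"ax":0,"ay":0,"az":0},
    {"jaw":36,"dx":0,"dy":0,"dz":0,"ax":0,"ay":0,"az":0}
  ]
}}

```text
time_s: 15.3
tcp_pos: [0.5134, 0.0099, 0.0079]
tool_rot: [0.989, 0.148, -0.001, 0.001]
wrist_force: [-3.8, -3.2, -0.2]
grip_width: 0.474
grasp_force: 64.5
```

```bash
python3 - <<'E'
from h import *
t,r=pose(); print(tost(t), r.T@env.get_state()['wrist_force']); go((*st(-2,0),8),YS)
E
```

```text
[-0.76018803 -0.56079803] [-4.58841229  1.92736312  0.24172123]
shift tool [-1.2 -0.6 -0.1] az -0.0 yaw now 16.98 tcp [513.4   9.9   7.9] tilt [-0.0016 -0.0014]
```

Call:
{"fn": "jog_arm", "kwargs": {
  "steps": [
    {"jaw":36,"dx":0.3,"dy":-0.5,"dz":0,"ax":0,"ay":0,"az":0},
    {"jaw":36,"dx":0.3,"dy":-0.5,"dz":0,"ax":0,"ay":0,"az":0},
    {"jaw":36,"dx":0,"dy":-0.4,"dz":0.5,"ax":0,"ay":0,"az":0},
    {"jaw":36,"dx":0,"dy":0,"dz":0.4,"ax":0,"ay":0,"az":0},
    {"jaw":36,"dx":0,"dy":0,"dz":0,"ax":0,"ay":0,"az":0}
  ]
}}

```text
time_s: 15.8
tcp_pos: [0.5134, 0.01, 0.0075]
tool_rot: [0.989, 0.147, -0.001, 0.002]
wrist_force: [-4.9, -5.9, 3.7]
grip_width: 0.468
grasp_force: 65.0
```

```bash
python3 - <<'E'
from h import *
t,r=pose(); print(tost(t),t, r.T@env.get_state()['wrist_force'])
E
```

```text
[-0.78170759 -0.53552018] [513.40902026   9.95933032   7.5304308 ] [-6.43522272  4.25815366 -3.67998683]
```

Snug against the face, the stops and the plate. I release and lift, then look.

Call:
{"fn": "jog_arm", "kwargs": {
  "steps": [
    {"jaw":46,"dx":0,"dy":0,"dz":0,"ax":0,"ay":0,"az":0},
    {"jaw":50,"dx":0,"dy":0,"dz":0,"ax":0,"ay":0,"az":0},
    {"jaw":54,"dx":0,"dy":0.5,"dz":0,"ax":0,"ay":0,"az":0},
    {"jaw":54,"dx":-0.5,"dy":0.5,"dz":-0.5,"ax":0,"ay":0,"az":0},
    {"jaw":54,"dx":0,"dy":0.5,"dz":0,"ax":0,"ay":0,"az":0},
    {"jaw":54,"dx":0,"dy":0,"dz":-5,"ax":0,"ay":0,"az":0},
    {"jaw":54,"dx":0,"dy":0,"dz":-15,"ax":0,"ay":0,"az":0},
    {"jaw":54,"dx":0,"dy":0,"dz":-30,"ax":0,"ay":0,"az":0},
    {"jaw":54,"dx":0,"dy":0,"dz":-30,"ax":0,"ay":0,"az":0},
    {"jaw":54,"dx":0,"dy":0,"dz":-30,"ax":0,"ay":0,"az":0},
    {"jaw":54,"dx":0,"dy":0,"dz":0,"ax":0,"ay":0,"az":0},
    {"jaw":54,"dx":0,"dy":0,"dz":0,"ax":0,"ay":0,"az":0}
  ]
}}

```text
time_s: 17.0
tcp_pos: [0.5149, 0.0107, 0.1188]
tool_rot: [0.989, 0.148, 0.001, 0.0]
wrist_force: [-0.9, 0.5, -1.5]
grip_width: 0.632
grasp_force: 0.0
```

```bash
cat > seat.py <<'E'
from h import *
import sys
c=sys.argv[1]; ci,im=look('wrist','seat_'+c+sys.argv[2])
for k in blobs(im,c,500,15):
    r=rect(ci,k,.016); print(c,k[:,0].mean(0).round(),*r,'station',tost(r[0]).round(1))
for k in blobs(im,'blue',40,3):
    r=rect(ci,k,.012); print('blue',*r,'station',tost(r[0]).round(1))
for k in blobs(im,'red',100,3):
    r=rect(ci,k,.063); print('button?',*r,'station',tost(r[0]).round(1))
t,r=pose(); print('tcp st',tost(t).round(1),t.round(1)); go((*st(78,-25),90),YS)
cv2.imwrite(f'pics/seat_{c}{sys.argv[2]}c.png',im[:340,120:520])
E
python3 seat.py red 1
```

```text
red [379.  99.] [599.4   5.4] 34.0 32.8 -73.0 station [ 80.1 -30. ]
red [324. 256.] [507.3   8.8] 63.7 41.1 17.0 station [-7.   0.1]
blue [ 487.  -167.6] 23.6 5.4 87.7 station [ -78.  -162.6]
blue [475.3  25. ] 12.7 6.3 17.0 station [-32.8  25. ]
button? [595.2  10.3] 27.5 26.5 -73.0 station [ 77.5 -24.1]
button? [520.7  13. ] 51.5 33.2 17.0 station [7.1 0.2]
tcp st [-0.2 -0.1] [513.9  10.6 117.6]
shift tool [78.2 24.9 27.6] az 0.0 yaw now 17.0 tcp [513.9  10.6 117.6] tilt [-0.0006 -0.0002]
```

View pics/seat_red1c.png

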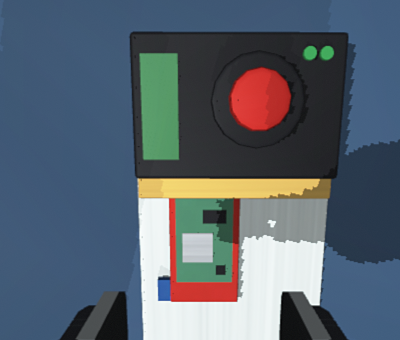

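Crop: the red board sits square under the brass bar, touching the near stop (164,288), yaw 17.0°. Now I close the fingers and press the button (measured at station 77.5, -24).

Call:
{"fn": "jog_arm", "kwargs": {
  "steps": [
    {"jaw":0,"dx":19.5,"dy":6,"dz":0,"ax":0,"ay":0,"az":0},
    {"jaw":0,"dx":19.5,"dy":6,"dz":0,"ax":0,"ay":0,"az":0},
    {"jaw":0,"dx":19.5,"dy":6,"dz":0,"ax":0,"ay":0,"az":0},
    {"jaw":0,"dx":19.5,"dy":6,"dz":0,"ax":0,"ay":0,"az":0},
    {"jaw":0,"dx":0,"dy":0,"dz":20,"ax":0,"ay":0,"az":0},
    {"jaw":0,"dx":0,"dy":0,"dz":20,"ax":0,"ay":0,"az":0},
    {"jaw":0,"dx":0,"dy":0,"dz":10,"ax":0,"ay":0,"az":0},
    {"jaw":0,"dx":0,"dy":0,"dz":4,"ax":0,"ay":0,"az":0},
    {"jaw":0,"dx":0,"dy":0,"dz":2,"ax":0,"ay":0,"az":0},
    {"jaw":0,"dx":0,"dy":0,"dz":2,"ax":0,"ay":0,"az":0},
    {"jaw":0,"dx":0,"dy":0,"dz":1.5,"ax":0,"ay":0,"az":0},
    {"jaw":0,"dx":0,"dy":0,"dz":0,"ax":0,"ay":0,"az":0},
    {"jaw":0,"dx":0,"dy":0,"dz":0,"ax":0,"ay":0,"az":0}
  ]
}}

```text
time_s: 18.35
tcp_pos: [0.5962, 0.0106, 0.0591]
tool_rot: [0.989, 0.148, 0.0, 0.0]
wrist_force: [-1.9, -1.0, 3.4]
grip_width: -0.0
grasp_force: 1.9
```

Call:
{"fn": "jog_arm", "kwargs": {
  "steps": [
    {"jaw":0,"dx":0,"dy":0,"dz":1,"ax":0,"ay":0,"az":0},
    {"jaw":0,"dx":0,"dy":0,"dz":1,"ax":0,"ay":0,"az":0},
    {"jaw":0,"dx":0,"dy":0,"dz":0.7,"ax":0,"ay":0,"az":0},
    {"jaw":0,"dx":0,"dy":0,"dz":0,"ax":0,"ay":0,"az":0},
    {"jaw":0,"dx":0,"dy":0,"dz":0,"ax":0,"ay":0,"az":0}
  ]
}}

```text
time_s: 18.85
tcp_pos: [0.5962, 0.0106, 0.0571]
tool_rot: [0.989, 0.148, 0.0, 0.0]
wrist_force: [-4.7, -0.6, 10.1]
grip_width: 0.005
grasp_force: 5.0
```

Call:
{"fn": "jog_arm", "kwargs": {
  "steps": [
    {"jaw":0,"dx":0,"dy":0,"dz":-10,"ax":0,"ay":0,"az":0},
    {"jaw":0,"dx":0,"dy":0,"dz":-25,"ax":0,"ay":0,"az":0},
    {"jaw":0,"dx":0,"dy":0,"dz":-25,"ax":0,"ay":0,"az":0},
    {"jaw":54,"dx":-20,"dy":-6.2,"dz":0,"ax":0,"ay":0,"az":0},
    {"jaw":54,"dx":-20,"dy":-6.2,"dz":0,"ax":0,"ay":0,"az":0},
    {"jaw":54,"dx":-20,"dy":-6.2,"dz":0,"ax":0,"ay":0,"az":0},
    {"jaw":54,"dx":-20,"dy":-6.2,"dz":0,"ax":0,"ay":0,"az":0},
    {"jaw":54,"dx":0,"dy":0,"dz":0,"ax":0,"ay":0,"az":0},
    {"jaw":54,"dx":0,"dy":0,"dz":0,"ax":0,"ay":0,"az":0},
    {"jaw":54,"dx":0,"dy":0,"dz":0,"ax":0,"ay":0,"az":0}
  ]
}}

```text
time_s: 19.85
tcp_pos: [0.5137, 0.0108, 0.1159]
tool_rot: [0.989, 0.148, 0.001, 0.0]
wrist_force: [-0.5, 0.9, 0.2]
grip_width: 0.633
grasp_force: 0.0
```

```bash
python3 seat.py red 2; python3 - <<'E'
from h import *
go((*st(-0.5,-0.5),8),YS)
E
```

```text
red [381.  96.] [599.7   5. ] 34.0 33.3 -73.0 station [ 80.3 -30.5]
red [324. 255.] [507.5   8.8] 64.2 41.3 16.7 station [-6.8  0.1]
blue [ 487.1 -167.5] 23.6 5.6 89.3 station [ -77.8 -162.5]
blue [475.2  25.1] 12.7 6.2 15.8 station [-32.9  25.1]
button? [595.1  10. ] 27.4 26.9 -73.0 station [ 77.4 -24.4]
button? [520.8  13.1] 51.7 33.3 16.7 station [7.2 0.3]
tcp st [-0.4  0.3] [513.6  10.8 115.8]
shift tool [78.3 25.2 26. ] az -0.0 yaw now 16.99 tcp [513.6  10.8 115.8] tilt [0.0016 0.0003]
shift tool [ -0.3   0.7 107.8] az -0.0 yaw now 16.99 tcp [513.6  10.8 115.8] tilt [0.0016 0.0003]
```

Button bottomed out at 10 N and the red board is unmoved. I grip it, slide it right, back it out and lift.

Call:
{"fn": "jog_arm", "kwargs": {
  "newtons": 60,
  "steps": [
    {"jaw":54,"dx":-0.3,"dy":0.7,"dz":30,"ax":0,"ay":0,"az":0},
    {"jaw":54,"dx":0,"dy":0,"dz":30,"ax":0,"ay":0,"az":0},
    {"jaw":54,"dx":0,"dy":0,"dz":30,"ax":0,"ay":0,"az":0},
    {"jaw":54,"dx":0,"dy":0,"dz":12,"ax":0,"ay":0,"az":0},
    {"jaw":54,"dx":0,"dy":0,"dz":6,"ax":0,"ay":0,"az":0},
    {"jaw":54,"dx":0,"dy":0,"dz":0,"ax":0,"ay":0,"az":0},
    {"jaw":36,"dx":0,"dy":0,"dz":0,"ax":0,"ay":0,"az":0},
    {"jaw":36,"dx":0,"dy":0,"dz":0,"ax":0,"ay":0,"az":0},
    {"jaw":36,"dx":0,"dy":0,"dz":0,"ax":0,"ay":0,"az":0},
    {"jaw":36,"dx":0,"dy":0,"dz":0,"ax":0,"ay":0,"az":0},
    {"jaw":36,"dx":0,"dy":0,"dz":0,"ax":0,"ay":0,"az":0}
  ]
}}

```text
time_s: 21.0
tcp_pos: [0.5137, 0.01, 0.0093]
tool_rot: [0.989, 0.148, 0.002, 0.0]
wrist_force: [-0.2, -1.1, 5.6]
grip_width: 0.463
grasp_force: 61.1
```

Call:
{"fn": "jog_arm", "kwargs": {
  "steps": [
    {"jaw":36,"dx":0,"dy":1,"dz":-1.5,"ax":0,"ay":0,"az":0},
    {"jaw":36,"dx":0,"dy":4,"dz":0,"ax":0,"ay":0,"az":0},
    {"jaw":36,"dx":0,"dy":5,"dz":0,"ax":0,"ay":0,"az":0},
    {"jaw":36,"dx":0,"dy":5,"dz":0,"ax":0,"ay":0,"az":0},
    {"jaw":36,"dx":-4,"dy":0,"dz":0,"ax":0,"ay":0,"az":0},
    {"jaw":36,"dx":-10,"dy":0,"dz":0,"ax":0,"ay":0,"az":0},
    {"jaw":36,"dx":-12,"dy":0,"dz":0,"ax":0,"ay":0,"az":0},
    {"jaw":36,"dx":-12,"dy":0,"dz":0,"ax":0,"ay":0,"az":0},
    {"jaw":36,"dx":-12,"dy":0,"dz":0,"ax":0,"ay":0,"az":0},
    {"jaw":36,"dx":-12,"dy":0,"dz":-5,"ax":0,"ay":0,"az":0},
    {"jaw":36,"dx":0,"dy":0,"dz":-25,"ax":0,"ay":0,"az":0},
    {"jaw":36,"dx":0,"dy":0,"dz":-30,"ax":0,"ay":0,"az":0},
    {"jaw":36,"dx":0,"dy":0,"dz":-30,"ax":0,"ay":0,"az":0},
    {"jaw":36,"dx":0,"dy":0,"dz":0,"ax":0,"ay":0,"az":0},
    {"jaw":36,"dx":0,"dy":0,"dz":0,"ax":0,"ay":0,"az":0}
  ]
}}

```text
time_s: 22.5
tcp_pos: [0.4563, -0.0228, 0.0993]
tool_rot: [0.989, 0.148, -0.0, 0.0]
wrist_force: [0.3, 0.7, -1.2]
grip_width: 0.463
grasp_force: 60.6
```

```bash
cat >> h.py <<'E'
P={'red':(462.2,294.5),'yellow':(461.0,222.5),'blue':(560.2,292.8)}
def inhand(name,c,top):
    "board in the hand: centre relative to TCP in tool axes (mm)"
    ci,im=look('wrist',name); t,r=pose()
    for k in blobs(im,c,3000,15):
        q=rect(ci,k,top/1000)
        if np.hypot(*(q[0]-t[:2]))<60: print('in hand',*q,'tool xy',np.round(r.T[:2,:2]@(q[0]-t[:2]),1))
    print('grip',env.get_state()['grasp_force'])
E
python3 - <<'E'
from h import *
t,_=pose(); inhand('h1','red',t[2]+9)
go((*P['red'],t[2]),-1.0)
E
```

```text
in hand [458.5 -21.2] 77.1 40.4 16.9 tool xy [ 3.2 -0.6]
grip 60.57487964630127
shift tool [  99.  -301.5   -1. ] az 0.314 yaw now 16.99 tcp [455.6 -22.8  98.4] tilt [-0.0025 -0.0004]
```

Call:
{"fn": "jog_arm", "kwargs": {
  "steps": [
    {"jaw":36,"dx":8.2,"dy":-25.1,"dz":0,"ax":0,"ay":0,"az":0},
    {"jaw":36,"dx":8.2,"dy":-25.1,"dz":0,"ax":0,"ay":0,"az":0},
    {"jaw":36,"dx":8.2,"dy":-25.1,"dz":0,"ax":0,"ay":0,"az":0},
    {"jaw":36,"dx":8.2,"dy":-25.1,"dz":0,"ax":0,"ay":0,"az":0},
    {"jaw":36,"dx":8.2,"dy":-25.1,"dz":0,"ax":0,"ay":0,"az":0},
    {"jaw":36,"dx":8.2,"dy":-25.1,"dz":0,"ax":0,"ay":0,"az":0},
    {"jaw":36,"dx":8.2,"dy":-25.1,"dz":0,"ax":0,"ay":0,"az":0},
    {"jaw":36,"dx":8.2,"dy":-25.1,"dz":0,"ax":0,"ay":0,"az":0},
    {"jaw":36,"dx":8.2,"dy":-25.1,"dz":0,"ax":0,"ay":0,"az":0},
    {"jaw":36,"dx":8.2,"dy":-25.1,"dz":0,"ax":0,"ay":0,"az":0},
    {"jaw":36,"dx":8.2,"dy":-25.1,"dz":0,"ax":0,"ay":0,"az":0},
    {"jaw":36,"dx":8.2,"dy":-25.1,"dz":0,"ax":0,"ay":0,"az":0},
    {"jaw":36,"dx":0,"dy":0,"dz":0,"ax":0,"ay":0,"az":0.105},
    {"jaw":36,"dx":0,"dy":0,"dz":0,"ax":0,"ay":0,"az":0.105},
    {"jaw":36,"dx":0,"dy":0,"dz":0,"ax":0,"ay":0,"az":0.104},
    {"jaw":36,"dx":0,"dy":0,"dz":0,"ax":0,"ay":0,"az":0},
    {"jaw":36,"dx":0,"dy":0,"dz":0,"ax":0,"ay":0,"az":0}
  ]
}}

```text
time_s: 24.25
tcp_pos: [0.4622, 0.2936, 0.0977]
tool_rot: [1.0, -0.007, -0.001, 0.001]
wrist_force: [0.1, 0.2, -0.2]
grip_width: 0.463
grasp_force: 60.6
```

```bash
cat > tray.py <<'E'
from h import *
import sys
c,n=sys.argv[1:]
t,_=pose(); inhand('tray_'+c+n,c,t[2]+7); im=cv2.imread(f'pics/tray_{c}{n}.png'); ci=env.camera_info('wrist')
for q in('red','yellow','blue','white'):
    for k in blobs(im,q,1500,3):
        r=rect(ci,k,.003); 
        if 70<r[1]<80: print('pocket?',q,*r)
p=np.array(P[c]); go((p[0]-.5,p[1],40),-1.0)
E
python3 tray.py red 1
```

```text
in hand [468.1 294.5] 87.6 41.1 -0.9 tool xy [ 5.7 -0.7]
grip 60.59519290924072
pocket? yellow [461.3 222.7] 75.5 37.8 -1.1
pocket? white [431.9 467.3] 76.0 38.7 -2.3
shift tool [-0.6 -0.7 58.1] az 0.002 yaw now -0.87 tcp [462.4 293.8  98.1] tilt [-0.002  -0.0013]
```

Call:
{"fn": "jog_arm", "kwargs": {
  "steps": [
    {"jaw":36,"dx":-0.6,"dy":-0.7,"dz":20,"ax":0,"ay":0,"az":0},
    {"jaw":36,"dx":0,"dy":0,"dz":25,"ax":0,"ay":0,"az":0},
    {"jaw":36,"dx":0,"dy":0,"dz":25,"ax":0,"ay":0,"az":0},
    {"jaw":36,"dx":0,"dy":0,"dz":13,"ax":0,"ay":0,"az":0},
    {"jaw":36,"dx":0,"dy":0,"dz":0,"ax":0,"ay":0,"az":0},
    {"jaw":36,"dx":0,"dy":0,"dz":0,"ax":0,"ay":0,"az":0}
  ]
}}

```text
time_s: 24.9
tcp_pos: [0.463, 0.2955, 0.0166]
tool_rot: [1.0, -0.008, 0.0, -0.0]
wrist_force: [0.4, -0.2, 0.1]
grip_width: 0.468
grasp_force: 60.6
```

```bash
python3 - <<'E'
from h import *
go((P['red'][0]-.5,P['red'][1],12),-1.0)
E
```

```text
shift tool [-1.3  1.   4.6] az 0.001 yaw now -0.96 tcp [463.  295.5  16.6] tilt [0.0004 0.0006]
```

Call:
{"fn": "jog_arm", "kwargs": {
  "steps": [
    {"jaw":36,"dx":-1.3,"dy":1.0,"dz":2,"ax":0,"ay":0,"az":0},
    {"jaw":36,"dx":0,"dy":0,"dz":2,"ax":0,"ay":0,"az":0},
    {"jaw":36,"dx":0,"dy":0,"dz":2,"ax":0,"ay":0,"az":0},
    {"jaw":36,"dx":0,"dy":0,"dz":1,"ax":0,"ay":0,"az":0},
    {"jaw":36,"dx":0,"dy":0,"dz":1,"ax":0,"ay":0,"az":0},
    {"jaw":36,"dx":0,"dy":0,"dz":0,"ax":0,"ay":0,"az":0}
  ]
}}

```text
time_s: 25.5
tcp_pos: [0.4612, 0.2941, 0.0081]
tool_rot: [1.0, -0.009, -0.0, 0.0]
wrist_force: [0.0, -0.3, -0.9]
grip_width: 0.463
grasp_force: 60.6
```

Call:
{"fn": "jog_arm", "kwargs": {
  "steps": [
    {"jaw":36,"dx":0,"dy":0,"dz":1,"ax":0,"ay":0,"az":0},
    {"jaw":36,"dx":0,"dy":0,"dz":1,"ax":0,"ay":0,"az":0},
    {"jaw":36,"dx":0,"dy":0,"dz":0,"ax":0,"ay":0,"az":0}
  ]
}}

```text
time_s: 25.8
tcp_pos: [0.4614, 0.2943, 0.0064]
tool_rot: [1.0, -0.009, 0.0, -0.0]
wrist_force: [0.2, -0.6, 1.7]
grip_width: 0.468
grasp_force: 60.8
```

The TCP at 6.4 mm matches the pocket floor (the rim would be 9.3 mm). I release, lift and check.

Call:
{"fn": "jog_arm", "kwargs": {
  "steps": [
    {"jaw":36,"dx":0,"dy":0,"dz":0.3,"ax":0,"ay":0,"az":0},
    {"jaw":46,"dx":0,"dy":0,"dz":0,"ax":0,"ay":0,"az":0},
    {"jaw":52,"dx":0,"dy":0,"dz":0,"ax":0,"ay":0,"az":0},
    {"jaw":54,"dx":0,"dy":0,"dz":-1,"ax":0,"ay":0,"az":0},
    {"jaw":54,"dx":0,"dy":0,"dz":-5,"ax":0,"ay":0,"az":0},
    {"jaw":54,"dx":0,"dy":0,"dz":-20,"ax":0,"ay":0,"az":0},
    {"jaw":54,"dx":-6,"dy":0,"dz":-40,"ax":0,"ay":0,"az":0},
    {"jaw":54,"dx":-6,"dy":0,"dz":-40,"ax":0,"ay":0,"az":0},
    {"jaw":54,"dx":-6,"dy":0,"dz":-40,"ax":0,"ay":0,"az":0},
    {"jaw":54,"dx":-6,"dy":0,"dz":-40,"ax":0,"ay":0,"az":0},
    {"jaw":54,"dx":0,"dy":0,"dz":0,"ax":0,"ay":0,"az":0},
    {"jaw":54,"dx":0,"dy":0,"dz":0,"ax":0,"ay":0,"az":0}
  ]
}}

```text
time_s: 27.0
tcp_pos: [0.4378, 0.2951, 0.1933]
tool_rot: [1.0, -0.008, 0.001, -0.001]
wrist_force: [-0.2, -0.4, -0.9]
grip_width: 0.628
grasp_force: 0.0
```

```bash
python3 - <<'E'
from h import *
ci,im=look('wrist','pk1')
for q in('red','yellow','blue','white'):
    for k in blobs(im,q,1500,9): print(q,*rect(ci,k,.013 if q=='red' else .003))
ci,im=look('scene','s2'); 
for c in('yellow','blue'): board(ci,im,c,amin=60)
go((420,-320,280),6)
cv2.imwrite('pics/pk1c.png',cv2.imread('pics/pk1.png')[100:360,150:500])
E
```

```text
red [461.9 295.1] 78.5 41.9 -1.0
red [341.3 534.8] 73.6 36.4 -2.1
yellow [460.8 222.5] 75.3 37.6 -1.0
yellow [337.3 470.1] 68.7 38.1 -2.3
blue [555.4 293. ] 65.5 36.7 -1.0
blue [434.7 539.9] 75.3 40.3 -2.6
white [554.2 220.8] 65.5 37.8 -1.0
white [431.7 466.4] 76.0 38.1 -2.3
yellow px [482. 327.] [337.  476.1] 74.3 46.7 -1.5
yellow px [375. 280.] [464.2 232.2] 75.6 50.6 -0.9
yellow px [262. 142.] [ 454.3 -315.5] 80.1 45.0 5.9
blue px [470. 373.] [437.1 539. ] 73.9 36.3 -2.1
blue px [290. 172.] [ 450.2 -175.2] 79.0 44.1 -2.7
blue px [9. 2.] [  840.5 -1368.1] 78.7 43.8 -36.1
shift tool [ -6.2 614.1 -88.2] az -0.122 yaw now -1.0 tcp [436.8 293.8 190.8] tilt [-0.0017 -0.0015]
```

View pics/pk1c.png

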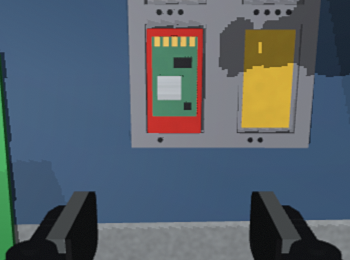

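Crop: red lies flat in the 1-pip pocket with its gold contacts away from the pip, measured 0.6 mm off centre. Next is yellow, which hasn't moved according to the scene camera.

Call:
{"fn": "jog_arm", "kwargs": {
  "steps": [
    {"jaw":60,"dx":0,"dy":34,"dz":-2,"ax":0,"ay":0,"az":0},
    {"jaw":60,"dx":0,"dy":34,"dz":-2,"ax":0,"ay":0,"az":0},
    {"jaw":60,"dx":0,"dy":34,"dz":-2,"ax":0,"ay":0,"az":0},
    {"jaw":60,"dx":0,"dy":34,"dz":-2,"ax":0,"ay":0,"az":0},
    {"jaw":60,"dx":0,"dy":34,"dz":-2,"ax":0,"ay":0,"az":0},
    {"jaw":60,"dx":0,"dy":34,"dz":-2,"ax":0,"ay":0,"az":0},
    {"jaw":60,"dx":0,"dy":34,"dz":-2,"ax":0,"ay":0,"az":0},
    {"jaw":60,"dx":0,"dy":34,"dz":-2,"ax":0,"ay":0,"az":0},
    {"jaw":60,"dx":0,"dy":34,"dz":-2,"ax":0,"ay":0,"az":0},
    {"jaw":60,"dx":0,"dy":34,"dz":-2,"ax":0,"ay":0,"az":0},
    {"jaw":60,"dx":0,"dy":34,"dz":-2,"ax":0,"ay":0,"az":0},
    {"jaw":60,"dx":0,"dy":34,"dz":-2,"ax":0,"ay":0,"az":0},
    {"jaw":60,"dx":0,"dy":34,"dz":-2,"ax":0,"ay":0,"az":0},
    {"jaw":60,"dx":0,"dy":34,"dz":-2,"ax":0,"ay":0,"az":0},
    {"jaw":60,"dx":0,"dy":34,"dz":-2,"ax":0,"ay":0,"az":0},
    {"jaw":60,"dx":0,"dy":34,"dz":-2,"ax":0,"ay":0,"az":0},
    {"jaw":60,"dx":0,"dy":34,"dz":-2,"ax":0,"ay":0,"az":0},
    {"jaw":60,"dx":0,"dy":34,"dz":-2,"ax":0,"ay":0,"az":-0.12},
    {"jaw":60,"dx":0,"dy":0,"dz":0,"ax":0,"ay":0,"az":0},
    {"jaw":60,"dx":0,"dy":0,"dz":0,"ax":0,"ay":0,"az":0}
  ]
}}

```text
time_s: 29.1
tcp_pos: [0.4256, -0.3177, 0.2258]
tool_rot: [0.999, 0.05, -0.002, -0.001]
wrist_force: [-0.0, 0.7, -0.5]
grip_width: 0.704
grasp_force: 0.0
```

```bash
python3 - <<'E'
from h import *
ci,im=look('wrist','y1')
r=board(ci,im,'yellow')[0]; go((*r[0],10),r[3])
ci,im=look('wrist','y2')
board(ci,im,'yellow'); board(ci,im,'blue')
E
```

```text
yellow px [331. 170.] [ 452.5 -320.1] 78.7 41.5 5.8
shift tool [ 26.2   7.1 216.1] az 0.001 yaw now 5.86 tcp [ 426.3 -316.3  226.2] tilt [-0.0026  0.0028]
yellow px [332. 171.] [ 452.6 -320.1] 78.9 41.4 5.7
blue px [164. 158.] [ 448.7 -179.8] 78.6 40.8 -2.0
```

Call:
{"fn": "jog_arm", "kwargs": {
  "steps": [
    {"jaw":58,"dx":5,"dy":1.4,"dz":30,"ax":0,"ay":0,"az":0},
    {"jaw":58,"dx":5,"dy":1.4,"dz":30,"ax":0,"ay":0,"az":0},
    {"jaw":58,"dx":5,"dy":1.4,"dz":30,"ax":0,"ay":0,"az":0},
    {"jaw":58,"dx":5,"dy":1.4,"dz":30,"ax":0,"ay":0,"az":0},
    {"jaw":58,"dx":5,"dy":1.4,"dz":30,"ax":0,"ay":0,"az":0},
    {"jaw":56,"dx":1,"dy":0,"dz":30,"ax":0,"ay":0,"az":0},
    {"jaw":56,"dx":0,"dy":0,"dz":20,"ax":0,"ay":0,"az":0},
    {"jaw":56,"dx":0,"dy":0,"dz":0,"ax":0,"ay":0,"az":0},
    {"jaw":56,"dx":0,"dy":0,"dz":0,"ax":0,"ay":0,"az":0},
    {"jaw":56,"dx":0,"dy":0,"dz":0,"ax":0,"ay":0,"az":0}
  ]
}}

```text
time_s: 30.2
tcp_pos: [0.4548, -0.3218, 0.0295]
tool_rot: [0.999, 0.052, 0.001, 0.001]
wrist_force: [-0.5, 0.2, 0.9]
grip_width: 0.657
grasp_force: 0.0
```

```bash
python3 - <<'E'
from h import *
go((452.3,-320.1,1.5),5.8)
E
```

```text
shift tool [-2.3 -2.  28. ] az 0.002 yaw now 5.94 tcp [ 454.8 -321.8   29.5] tilt [ 0.0026 -0.0014]
```

Call:
{"fn": "jog_arm", "kwargs": {
  "newtons": 60,
  "steps": [
    {"jaw":56,"dx":-2.3,"dy":-2,"dz":8,"ax":0,"ay":0,"az":0},
    {"jaw":56,"dx":0,"dy":0,"dz":10,"ax":0,"ay":0,"az":0},
    {"jaw":56,"dx":0,"dy":0,"dz":6,"ax":0,"ay":0,"az":0},
    {"jaw":56,"dx":0,"dy":0,"dz":3,"ax":0,"ay":0,"az":0},
    {"jaw":56,"dx":0,"dy":0,"dz":0.5,"ax":0,"ay":0,"az":0},
    {"jaw":56,"dx":0,"dy":0,"dz":0,"ax":0,"ay":0,"az":0},
    {"jaw":36,"dx":0,"dy":0,"dz":0,"ax":0,"ay":0,"az":0},
    {"jaw":36,"dx":0,"dy":0,"dz":0,"ax":0,"ay":0,"az":0},
    {"jaw":36,"dx":0,"dy":0,"dz":0,"ax":0,"ay":0,"az":0},
    {"jaw":36,"dx":0,"dy":0,"dz":0,"ax":0,"ay":0,"az":0},
    {"jaw":36,"dx":0,"dy":0,"dz":0,"ax":0,"ay":0,"az":0}
  ]
}}

```text
time_s: 31.3
tcp_pos: [0.4515, -0.3203, 0.0011]
tool_rot: [0.999, 0.051, 0.001, 0.001]
wrist_force: [0.2, -0.9, 4.9]
grip_width: 0.471
grasp_force: 60.9
```

```bash
python3 - <<'E'
from h import *
t,_=pose(); inhand('y3','yellow',10)
go((*st(-61,-16),110),YS)
E
```

```text
in hand [ 454.3 -319. ] 79.1 41.2 5.9 tool xy [ 2.9 -1.1]
grip 60.955302715301514
shift tool [  39.5 -295.3 -109.2] az -0.194 yaw now 5.89 tcp [ 451.5 -320.3    1.1] tilt [ 0.0012 -0.0009]
```

Call:
{"fn": "jog_arm", "kwargs": {
  "steps": [
    {"jaw":36,"dx":0,"dy":0,"dz":-10,"ax":0,"ay":0,"az":0},
    {"jaw":36,"dx":0,"dy":0,"dz":-30,"ax":0,"ay":0,"az":0},
    {"jaw":36,"dx":0,"dy":0,"dz":-30,"ax":0,"ay":0,"az":0},
    {"jaw":36,"dx":0,"dy":0,"dz":-30,"ax":0,"ay":0,"az":0},
    {"jaw":36,"dx":3.6,"dy":-26.8,"dz":0,"ax":0,"ay":0,"az":0},
    {"jaw":36,"dx":3.6,"dy":-26.8,"dz":0,"ax":0,"ay":0,"az":0},
    {"jaw":36,"dx":3.6,"dy":-26.8,"dz":0,"ax":0,"ay":0,"az":0},
    {"jaw":36,"dx":3.6,"dy":-26.8,"dz":0,"ax":0,"ay":0,"az":0},
    {"jaw":36,"dx":3.6,"dy":-26.8,"dz":0,"ax":0,"ay":0,"az":0},
    {"jaw":36,"dx":3.6,"dy":-26.8,"dz":0,"ax":0,"ay":0,"az":0},
    {"jaw":36,"dx":3.6,"dy":-26.8,"dz":0,"ax":0,"ay":0,"az":0},
    {"jaw":36,"dx":3.6,"dy":-26.8,"dz":0,"ax":0,"ay":0,"az":0},
    {"jaw":36,"dx":3.6,"dy":-26.8,"dz":0,"ax":0,"ay":0,"az":0},
    {"jaw":36,"dx":3.6,"dy":-26.8,"dz":0,"ax":0,"ay":0,"az":0},
    {"jaw":36,"dx":3.6,"dy":-26.8,"dz":0,"ax":0,"ay":0,"az":0},
    {"jaw":36,"dx":0,"dy":0,"dz":0,"ax":0,"ay":0,"az":-0.097},
    {"jaw":36,"dx":0,"dy":0,"dz":0,"ax":0,"ay":0,"az":-0.097},
    {"jaw":36,"dx":0,"dy":0,"dz":0,"ax":0,"ay":0,"az":0},
    {"jaw":36,"dx":0,"dy":0,"dz":0,"ax":0,"ay":0,"az":0}
  ]
}}

```text
time_s: 33.25
tcp_pos: [0.4596, -0.0228, 0.1003]
tool_rot: [0.989, 0.147, -0.0, -0.0]
wrist_force: [0.4, -0.8, 0.4]
grip_width: 0.467
grasp_force: 60.6
```

```bash
python3 - <<'E'
from h import *
t,_=pose(); inhand('y4','yellow',t[2]+9)
go((*st(-61,-16),9),YS)
E
```

```text
in hand [461.8 -21.1] 78.2 41.1 16.7 tool xy [ 2.5 -1.1]
grip 60.62688231468201
shift tool [ 0.8 -0.2 91.3] az -0.002 yaw now 16.88 tcp [459.7 -22.9 100.3] tilt [-0.0006 -0.0001]
```

Call:
{"fn": "jog_arm", "kwargs": {
  "steps": [
    {"jaw":36,"dx":0.8,"dy":0,"dz":20,"ax":0,"ay":0,"az":-0.002},
    {"jaw":36,"dx":0,"dy":0,"dz":25,"ax":0,"ay":0,"az":0},
    {"jaw":36,"dx":0,"dy":0,"dz":25,"ax":0,"ay":0,"az":0},
    {"jaw":36,"dx":0,"dy":0,"dz":14,"ax":0,"ay":0,"az":0},
    {"jaw":36,"dx":0,"dy":0,"dz":5,"ax":0,"ay":0,"az":0},
    {"jaw":36,"dx":0,"dy":0,"dz":2.5,"ax":0,"ay":0,"az":0},
    {"jaw":36,"dx":0,"dy":0,"dz":0,"ax":0,"ay":0,"az":0},
    {"jaw":36,"dx":8,"dy":0,"dz":0,"ax":0,"ay":0,"az":0},
    {"jaw":36,"dx":10,"dy":0,"dz":0,"ax":0,"ay":0,"az":0},
    {"jaw":36,"dx":10,"dy":0,"dz":0,"ax":0,"ay":0,"az":0},
    {"jaw":36,"dx":10,"dy":0,"dz":0,"ax":0,"ay":0,"az":0},
    {"jaw":36,"dx":10,"dy":0,"dz":0,"ax":0,"ay":0,"az":0},
    {"jaw":36,"dx":7,"dy":0,"dz":0,"ax":0,"ay":0,"az":0},
    {"jaw":36,"dx":1,"dy":0,"dz":0,"ax":0,"ay":0,"az":0},
    {"jaw":36,"dx":0,"dy":0,"dz":0,"ax":0,"ay":0,"az":0},
    {"jaw":36,"dx":0,"dy":0,"dz":0,"ax":0,"ay":0,"az":0}
  ]
}}

```text
time_s: 34.9
tcp_pos: [0.5136, -0.0061, 0.0087]
tool_rot: [0.989, 0.149, -0.001, 0.0]
wrist_force: [-0.1, -0.4, -0.3]
grip_width: 0.471
grasp_force: 60.6
```

```bash
python3 - <<'E'
from h import *
t,r=pose(); print(tost(t), r.T@env.get_state()['wrist_force']); go((*st(-1.2,0),8),YS)
E
```

```text
[ -5.25701849 -15.92137738] [-0.18673545  0.31114975  0.26358734]
shift tool [  4.1 -15.9   0.7] az 0.002 yaw now 17.11 tcp [513.6  -6.1   8.7] tilt [-0.0012 -0.0003]
```

Call:
{"fn": "jog_arm", "kwargs": {
  "steps": [
    {"jaw":36,"dx":1.5,"dy":0,"dz":0,"ax":0,"ay":0,"az":0.002},
    {"jaw":36,"dx":1.5,"dy":0,"dz":0,"ax":0,"ay":0,"az":0},
    {"jaw":36,"dx":0.7,"dy":0,"dz":0,"ax":0,"ay":0,"az":0},
    {"jaw":36,"dx":0.7,"dy":0,"dz":0,"ax":0,"ay":0,"az":0},
    {"jaw":36,"dx":0.6,"dy":0,"dz":0,"ax":0,"ay":0,"az":0},
    {"jaw":36,"dx":0,"dy":0,"dz":0,"ax":0,"ay":0,"az":0},
    {"jaw":36,"dx":0,"dy":0,"dz":0,"ax":0,"ay":0,"az":0}
  ]
}}

```text
time_s: 35.6
tcp_pos: [0.5171, -0.005, 0.0084]
tool_rot: [0.989, 0.148, -0.002, 0.0]
wrist_force: [-5.6, -1.2, 2.6]
grip_width: 0.469
grasp_force: 60.9
```

```bash
python3 - <<'E'
from h import *
t,r=pose(); print(tost(t), r.T@env.get_state()['wrist_force'])
E
```

```text
[ -1.61628903 -15.94714588] [-5.72316214 -0.47664627 -2.60421977]
```

Contact at 5.7 N. I move left to the stops as before.

Call:
{"fn": "jog_arm", "kwargs": {
  "steps": [
    {"jaw":36,"dx":-0.8,"dy":0,"dz":0,"ax":0,"ay":0,"az":0},
    {"jaw":36,"dx":0,"dy":-4,"dz":0,"ax":0,"ay":0,"az":0},
    {"jaw":36,"dx":0,"dy":-4,"dz":0,"ax":0,"ay":0,"az":0},
    {"jaw":36,"dx":0,"dy":-4,"dz":0,"ax":0,"ay":0,"az":0},
    {"jaw":36,"dx":0,"dy":-2,"dz":0,"ax":0,"ay":0,"az":0},
    {"jaw":36,"dx":0,"dy":-0.8,"dz":0,"ax":0,"ay":0,"az":0},
    {"jaw":36,"dx":0.3,"dy":-0.8,"dz":0,"ax":0,"ay":0,"az":0},
    {"jaw":36,"dx":0.3,"dy":-0.8,"dz":0,"ax":0,"ay":0,"az":0},
    {"jaw":36,"dx":0.2,"dy":0,"dz":0.4,"ax":0,"ay":0,"az":0},
    {"jaw":36,"dx":0,"dy":0,"dz":0,"ax":0,"ay":0,"az":0}
  ]
}}

```text
time_s: 36.6
tcp_pos: [0.5127, 0.0097, 0.0081]
tool_rot: [0.989, 0.147, -0.002, 0.001]
wrist_force: [-5.3, -4.0, 1.5]
grip_width: 0.469
grasp_force: 60.9
```

```bash
python3 - <<'E'
from h import *
t,r=pose(); print(tost(t),t, r.T@env.get_state()['wrist_force'])
E
```

```text
[-1.54861685 -0.57762151] [512.68793053   9.69484605   8.07511155] [-6.20179999  2.26926342 -1.50158117]
```

Call:
{"fn": "jog_arm", "kwargs": {
  "steps": [
    {"jaw":36,"dx":0,"dy":-0.7,"dz":0.4,"ax":0,"ay":0,"az":0},
    {"jaw":36,"dx":0,"dy":0,"dz":0,"ax":0,"ay":0,"az":0},
    {"jaw":46,"dx":0,"dy":0,"dz":0,"ax":0,"ay":0,"az":0},
    {"jaw":50,"dx":0,"dy":0,"dz":0,"ax":0,"ay":0,"az":0},
    {"jaw":54,"dx":0,"dy":0.5,"dz":0,"ax":0,"ay":0,"az":0},
    {"jaw":54,"dx":-0.5,"dy":0.5,"dz":-0.5,"ax":0,"ay":0,"az":0},
    {"jaw":54,"dx":0,"dy":0.5,"dz":0,"ax":0,"ay":0,"az":0},
    {"jaw":54,"dx":0,"dy":0,"dz":-5,"ax":0,"ay":0,"az":0},
    {"jaw":54,"dx":0,"dy":0,"dz":-15,"ax":0,"ay":0,"az":0},
    {"jaw":54,"dx":0,"dy":0,"dz":-30,"ax":0,"ay":0,"az":0},
    {"jaw":54,"dx":0,"dy":0,"dz":-30,"ax":0,"ay":0,"az":0},
    {"jaw":54,"dx":0,"dy":0,"dz":-30,"ax":0,"ay":0,"az":0},
    {"jaw":54,"dx":0,"dy":0,"dz":0,"ax":0,"ay":0,"az":0},
    {"jaw":54,"dx":0,"dy":0,"dz":0,"ax":0,"ay":0,"az":0}
  ]
}}

```text
time_s: 38.0
tcp_pos: [0.5146, 0.0104, 0.1195]
tool_rot: [0.989, 0.148, 0.001, 0.0]
wrist_force: [-0.7, -0.3, -0.9]
grip_width: 0.633
grasp_force: 0.0
```

```bash
python3 seat.py yellow 1
```

```text
yellow [344. 218.] [518.3  -6.2] 109.9 76.0 -73.0 station [ -0.8 -17.4]
blue [475.2  25.2] 12.7 6.3 17.0 station [-32.9  25.2]
blue [ 487.3 -163.5] 15.6 6.1 -88.0 station [ -76.5 -158.8]
button? [595.3  10.1] 27.5 26.6 -73.0 station [ 77.6 -24.3]
tcp st [-0.5 -0.2] [513.6  10.3 118.3]
shift tool [78.5 24.8 28.3] az 0.0 yaw now 17.01 tcp [513.6  10.3 118.3] tilt [-0.0007 -0.0001]
```

The rear edge is at -38.8, the same as red when seated (the yellow mask merges with the brass bar). I press the button and come back.

Call:
{"fn": "jog_arm", "kwargs": {
  "steps": [
    {"jaw":0,"dx":19.5,"dy":6.1,"dz":0,"ax":0,"ay":0,"az":0},
    {"jaw":0,"dx":19.5,"dy":6.1,"dz":0,"ax":0,"ay":0,"az":0},
    {"jaw":0,"dx":19.5,"dy":6.1,"dz":0,"ax":0,"ay":0,"az":0},
    {"jaw":0,"dx":19.5,"dy":6.1,"dz":0,"ax":0,"ay":0,"az":0},
    {"jaw":0,"dx":0,"dy":0,"dz":20,"ax":0,"ay":0,"az":0},
    {"jaw":0,"dx":0,"dy":0,"dz":20,"ax":0,"ay":0,"az":0},
    {"jaw":0,"dx":0,"dy":0,"dz":10,"ax":0,"ay":0,"az":0},
    {"jaw":0,"dx":0,"dy":0,"dz":4,"ax":0,"ay":0,"az":0},
    {"jaw":0,"dx":0,"dy":0,"dz":2,"ax":0,"ay":0,"az":0},
    {"jaw":0,"dx":0,"dy":0,"dz":2,"ax":0,"ay":0,"az":0},
    {"jaw":0,"dx":0,"dy":0,"dz":1.5,"ax":0,"ay":0,"az":0},
    {"jaw":0,"dx":0,"dy":0,"dz":1.5,"ax":0,"ay":0,"az":0},
    {"jaw":0,"dx":0,"dy":0,"dz":1.3,"ax":0,"ay":0,"az":0},
    {"jaw":0,"dx":0,"dy":0,"dz":0,"ax":0,"ay":0,"az":0},
    {"jaw":0,"dx":0,"dy":0,"dz":0,"ax":0,"ay":0,"az":0}
  ]
}}

```text
time_s: 39.55
tcp_pos: [0.596, 0.0099, 0.0572]
tool_rot: [0.989, 0.148, 0.0, 0.0]
wrist_force: [-2.5, -0.4, 5.6]
grip_width: -0.002
grasp_force: 2.9
```

Call:
{"fn": "jog_arm", "kwargs": {
  "steps": [
    {"jaw":0,"dx":0,"dy":0,"dz":-10,"ax":0,"ay":0,"az":0},
    {"jaw":0,"dx":0,"dy":0,"dz":-25,"ax":0,"ay":0,"az":0},
    {"jaw":0,"dx":0,"dy":0,"dz":-25,"ax":0,"ay":0,"az":0},
    {"jaw":54,"dx":-19.6,"dy":-6,"dz":0,"ax":0,"ay":0,"az":0},
    {"jaw":54,"dx":-19.6,"dy":-6,"dz":0,"ax":0,"ay":0,"az":0},
    {"jaw":54,"dx":-19.6,"dy":-6,"dz":0,"ax":0,"ay":0,"az":0},
    {"jaw":54,"dx":-19.6,"dy":-6,"dz":0,"ax":0,"ay":0,"az":0},
    {"jaw":54,"dx":0,"dy":0,"dz":0,"ax":0,"ay":0,"az":0},
    {"jaw":54,"dx":0,"dy":0,"dz":0,"ax":0,"ay":0,"az":0},
    {"jaw":54,"dx":0,"dy":0,"dz":0,"ax":0,"ay":0,"az":0}
  ]
}}

```text
time_s: 40.55
tcp_pos: [0.5152, 0.0099, 0.1167]
tool_rot: [0.989, 0.148, 0.001, 0.0]
wrist_force: [0.1, -0.2, -0.2]
grip_width: 0.631
grasp_force: 0.0
```

```bash
python3 seat.py yellow 2; python3 - <<'E'
from h import *
go((*st(-0.8,-0.5),8.5),YS)
E
```

```text
yellow [343. 220.] [518.   -6.3] 109.9 76.0 -73.0 station [ -1.1 -17.4]
blue [475.5  25.1] 12.7 6.2 15.8 station [-32.6  25. ]
blue [ 487.5 -164. ] 16.3 5.1 82.9 station [ -76.4 -159.3]
button? [595.4  10.1] 27.2 26.6 -73.0 station [ 77.7 -24.4]
tcp st [ 0.8 -1.1] [515.1   9.9 116.5]
shift tool [77.1 23.9 26.7] az 0.0 yaw now 17.0 tcp [515.1   9.9 116.5] tilt [0.0016 0.0002]
shift tool [ -1.8  -0.6 108. ] az 0.0 yaw now 17.0 tcp [515.1   9.9 116.5] tilt [0.0016 0.0002]
```

Fully down (TCP 57.2 mm, 5.6 N). I grip yellow and extract it.

Call:
{"fn": "jog_arm", "kwargs": {
  "newtons": 60,
  "steps": [
    {"jaw":54,"dx":-1.8,"dy":-0.6,"dz":30,"ax":0,"ay":0,"az":0},
    {"jaw":54,"dx":0,"dy":0,"dz":30,"ax":0,"ay":0,"az":0},
    {"jaw":54,"dx":0,"dy":0,"dz":30,"ax":0,"ay":0,"az":0},
    {"jaw":54,"dx":0,"dy":0,"dz":12,"ax":0,"ay":0,"az":0},
    {"jaw":54,"dx":0,"dy":0,"dz":6,"ax":0,"ay":0,"az":0},
    {"jaw":54,"dx":0,"dy":0,"dz":0,"ax":0,"ay":0,"az":0},
    {"jaw":36,"dx":0,"dy":0,"dz":0,"ax":0,"ay":0,"az":0},
    {"jaw":36,"dx":0,"dy":0,"dz":0,"ax":0,"ay":0,"az":0},
    {"jaw":36,"dx":0,"dy":0,"dz":0,"ax":0,"ay":0,"az":0},
    {"jaw":36,"dx":0,"dy":0,"dz":0,"ax":0,"ay":0,"az":0},
    {"jaw":36,"dx":0,"dy":0,"dz":0,"ax":0,"ay":0,"az":0}
  ]
}}

```text
time_s: 41.7
tcp_pos: [0.5135, 0.0099, 0.0099]
tool_rot: [0.989, 0.148, 0.002, 0.0]
wrist_force: [-0.0, -0.1, 6.3]
grip_width: 0.464
grasp_force: 61.0
```

Call:
{"fn": "jog_arm", "kwargs": {
  "steps": [
    {"jaw":36,"dx":0,"dy":1,"dz":-1.5,"ax":0,"ay":0,"az":0},
    {"jaw":36,"dx":0,"dy":4,"dz":0,"ax":0,"ay":0,"az":0},
    {"jaw":36,"dx":0,"dy":5,"dz":0,"ax":0,"ay":0,"az":0},
    {"jaw":36,"dx":0,"dy":5,"dz":0,"ax":0,"ay":0,"az":0},
    {"jaw":36,"dx":-4,"dy":0,"dz":0,"ax":0,"ay":0,"az":0},
    {"jaw":36,"dx":-10,"dy":0,"dz":0,"ax":0,"ay":0,"az":0},
    {"jaw":36,"dx":-12,"dy":0,"dz":0,"ax":0,"ay":0,"az":0},
    {"jaw":36,"dx":-12,"dy":0,"dz":0,"ax":0,"ay":0,"az":0},
    {"jaw":36,"dx":-12,"dy":0,"dz":0,"ax":0,"ay":0,"az":0},
    {"jaw":36,"dx":-12,"dy":0,"dz":-5,"ax":0,"ay":0,"az":0},
    {"jaw":36,"dx":0,"dy":0,"dz":-25,"ax":0,"ay":0,"az":0},
    {"jaw":36,"dx":0,"dy":0,"dz":-30,"ax":0,"ay":0,"az":0},
    {"jaw":36,"dx":0,"dy":0,"dz":-30,"ax":0,"ay":0,"az":0},
    {"jaw":36,"dx":0,"dy":0,"dz":0,"ax":0,"ay":0,"az":0},
    {"jaw":36,"dx":0,"dy":0,"dz":0,"ax":0,"ay":0,"az":0}
  ]
}}

```text
time_s: 43.2
tcp_pos: [0.4561, -0.0229, 0.0999]
tool_rot: [0.989, 0.148, -0.0, 0.0]
wrist_force: [-0.0, 0.7, -0.1]
grip_width: 0.461
grasp_force: 60.6
```

```bash
python3 - <<'E'
from h import *
t,_=pose(); inhand('h2','yellow',t[2]+7)
go((*P['yellow'],t[2]),-1.0)
E
```

```text
in hand [457.7 -21.4] 78.1 40.8 17.0 tool xy [ 2.7 -0.7]
grip 60.55256009101868
shift tool [  77.1 -233.    -1. ] az 0.314 yaw now 16.99 tcp [455.4 -22.8  99. ] tilt [-0.0024 -0.0003]
```

Call:
{"fn": "jog_arm", "kwargs": {
  "steps": [
    {"jaw":36,"dx":7.7,"dy":-23.3,"dz":0,"ax":0,"ay":0,"az":0},
    {"jaw":36,"dx":7.7,"dy":-23.3,"dz":0,"ax":0,"ay":0,"az":0},
    {"jaw":36,"dx":7.7,"dy":-23.3,"dz":0,"ax":0,"ay":0,"az":0},
    {"jaw":36,"dx":7.7,"dy":-23.3,"dz":0,"ax":0,"ay":0,"az":0},
    {"jaw":36,"dx":7.7,"dy":-23.3,"dz":0,"ax":0,"ay":0,"az":0},
    {"jaw":36,"dx":7.7,"dy":-23.3,"dz":0,"ax":0,"ay":0,"az":0},
    {"jaw":36,"dx":7.7,"dy":-23.3,"dz":0,"ax":0,"ay":0,"az":0},
    {"jaw":36,"dx":7.7,"dy":-23.3,"dz":0,"ax":0,"ay":0,"az":0},
    {"jaw":36,"dx":7.7,"dy":-23.3,"dz":0,"ax":0,"ay":0,"az":0},
    {"jaw":36,"dx":7.7,"dy":-23.3,"dz":0,"ax":0,"ay":0,"az":0},
    {"jaw":36,"dx":0,"dy":0,"dz":0,"ax":0,"ay":0,"az":0.105},
    {"jaw":36,"dx":0,"dy":0,"dz":0,"ax":0,"ay":0,"az":0.105},
    {"jaw":36,"dx":0,"dy":0,"dz":0,"ax":0,"ay":0,"az":0.104},
    {"jaw":36,"dx":0,"dy":0,"dz":25,"ax":0,"ay":0,"az":0},
    {"jaw":36,"dx":0,"dy":0,"dz":30,"ax":0,"ay":0,"az":0},
    {"jaw":36,"dx":0,"dy":0,"dz":25,"ax":0,"ay":0,"az":0},
    {"jaw":36,"dx":0,"dy":0,"dz":0,"ax":0,"ay":0,"az":0},
    {"jaw":36,"dx":0,"dy":0,"dz":0,"ax":0,"ay":0,"az":0},
    {"jaw":36,"dx":0,"dy":0,"dz":0,"ax":0,"ay":0,"az":0}
  ]
}}

```text
time_s: 45.15
tcp_pos: [0.4631, 0.2232, 0.0206]
tool_rot: [1.0, -0.009, 0.001, -0.0]
wrist_force: [-0.1, -0.3, -0.7]
grip_width: 0.46
grasp_force: 60.6
```

```bash
python3 - <<'E'
from h import *
t,_=pose(); inhand('h3','yellow',t[2]+7)
go((P['yellow'][0]-.6,P['yellow'][1]-.2,12),-1.0)
E
```

```text
in hand [465.1 224. ] 78.7 40.7 -1.0 tool xy [ 1.7 -0.7]
grip 60.61501622200012
shift tool [-3.   1.1  9. ] az 0.0 yaw now -0.98 tcp [463.4 223.3  21. ] tilt [0.0022 0.0011]
```

Call:
{"fn": "jog_arm", "kwargs": {
  "steps": [
    {"jaw":36,"dx":-3,"dy":1.1,"dz":3,"ax":0,"ay":0,"az":0},
    {"jaw":36,"dx":0,"dy":0,"dz":3,"ax":0,"ay":0,"az":0},
    {"jaw":36,"dx":0,"dy":0,"dz":3,"ax":0,"ay":0,"az":0},
    {"jaw":36,"dx":0,"dy":0,"dz":0,"ax":0,"ay":0,"az":0},
    {"jaw":36,"dx":0,"dy":0,"dz":0,"ax":0,"ay":0,"az":0}
  ]
}}

```text
time_s: 45.7
tcp_pos: [0.4594, 0.2217, 0.0107]
tool_rot: [1.0, -0.009, -0.0, 0.0]
wrist_force: [-0.3, 0.6, -1.0]
grip_width: 0.461
grasp_force: 60.6
```

```bash
python3 - <<'E'
from h import *
go((P['yellow'][0]-.6,P['yellow'][1]-.2,6.4),-1.0)
E
```

```text
shift tool [ 1.  -0.6  4.3] az 0.0 yaw now -0.98 tcp [459.4 221.7  10.7] tilt [-0.0002 -0.0001]
```

Call:
{"fn": "jog_arm", "kwargs": {
  "steps": [
    {"jaw":36,"dx":1,"dy":-0.6,"dz":1,"ax":0,"ay":0,"az":0},
    {"jaw":36,"dx":0,"dy":0,"dz":1,"ax":0,"ay":0,"az":0},
    {"jaw":36,"dx":0,"dy":0,"dz":1,"ax":0,"ay":0,"az":0},
    {"jaw":36,"dx":0,"dy":0,"dz":1,"ax":0,"ay":0,"az":0},
    {"jaw":36,"dx":0,"dy":0,"dz":0,"ax":0,"ay":0,"az":0},
    {"jaw":36,"dx":0,"dy":0,"dz":0,"ax":0,"ay":0,"az":0}
  ]
}}

```text
time_s: 46.3
tcp_pos: [0.4604, 0.2224, 0.007]
tool_rot: [1.0, -0.009, 0.0, 0.0]
wrist_force: [-0.6, 0.1, 2.1]
grip_width: 0.463
grasp_force: 60.9
```

A TCP of 7.0 mm matches the floor (9.9 - 3). I release and check.

Call:
{"fn": "jog_arm", "kwargs": {
  "steps": [
    {"jaw":36,"dx":0,"dy":0,"dz":0.3,"ax":0,"ay":0,"az":0},
    {"jaw":46,"dx":0,"dy":0,"dz":0,"ax":0,"ay":0,"az":0},
    {"jaw":52,"dx":0,"dy":0,"dz":0,"ax":0,"ay":0,"az":0},
    {"jaw":52,"dx":0,"dy":0,"dz":-1,"ax":0,"ay":0,"az":0},
    {"jaw":52,"dx":0,"dy":0,"dz":-5,"ax":0,"ay":0,"az":0},
    {"jaw":52,"dx":0,"dy":0,"dz":-20,"ax":0,"ay":0,"az":0},
    {"jaw":54,"dx":-6,"dy":0,"dz":-40,"ax":0,"ay":0,"az":0},
    {"jaw":54,"dx":-6,"dy":0,"dz":-40,"ax":0,"ay":0,"az":0},
    {"jaw":54,"dx":-6,"dy":0,"dz":-40,"ax":0,"ay":0,"az":0},
    {"jaw":54,"dx":-6,"dy":0,"dz":-40,"ax":0,"ay":0,"az":0},
    {"jaw":54,"dx":0,"dy":0,"dz":0,"ax":0,"ay":0,"az":0},
    {"jaw":54,"dx":0,"dy":0,"dz":0,"ax":0,"ay":0,"az":0}
  ]
}}

```text
time_s: 47.5
tcp_pos: [0.437, 0.2231, 0.1939]
tool_rot: [1.0, -0.008, 0.002, -0.001]
wrist_force: [-0.4, -0.5, -0.0]
grip_width: 0.632
grasp_force: 0.0
```

```bash
cat > chk.py <<'E'
from h import *
import sys
ci,im=look('wrist',sys.argv[1])
for q in('red','yellow','blue'):
    for k in blobs(im,q,1500,9):
        r=rect(ci,k,.013)
        if np.hypot(*(r[0]-P[q]))<40: print(q,*r,'err',np.round(r[0]-P[q],1))
ci,im=look('scene',sys.argv[1]+'s'); board(ci,im,'blue',amin=60)
E
python3 chk.py pk2; python3 -c "
from h import *
go((425,-180,220),-2)"
```

```text
red [461.9 294. ] 77.9 42.1 -1.0 err [-0.3 -0.5]
yellow [461.1 223.2] 78.6 41.8 -1.0 err [0.1 0.7]
blue [554.3 290.8] 63.7 35.7 -1.0 err [-5.9 -2. ]
blue px [470. 373.] [437.2 539. ] 73.9 36.3 -2.3
blue px [290. 173.] [ 449.9 -175.2] 79.5 44.1 -2.7
blue px [9. 2.] [  840.5 -1368.1] 78.7 43.8 -36.1
shift tool [ -3.9 402.3 -28. ] az 0.018 yaw now -0.99 tcp [435.8 222.1 191.5] tilt [-0.0018 -0.0012]
```

Yellow is flat (78.6×41.8 mm at board-top height, 0.7 mm off) and red is still in place. Blue is unmoved, so I go there.

Call:
{"fn": "jog_arm", "kwargs": {
  "steps": [
    {"jaw":60,"dx":0,"dy":28.7,"dz":-2,"ax":0,"ay":0,"az":0},
    {"jaw":60,"dx":0,"dy":28.7,"dz":-2,"ax":0,"ay":0,"az":0},
    {"jaw":60,"dx":0,"dy":28.7,"dz":-2,"ax":0,"ay":0,"az":0},
    {"jaw":60,"dx":0,"dy":28.7,"dz":-2,"ax":0,"ay":0,"az":0},
    {"jaw":60,"dx":0,"dy":28.7,"dz":-2,"ax":0,"ay":0,"az":0},
    {"jaw":60,"dx":0,"dy":28.7,"dz":-2,"ax":0,"ay":0,"az":0},
    {"jaw":60,"dx":0,"dy":28.7,"dz":-2,"ax":0,"ay":0,"az":0},
    {"jaw":60,"dx":0,"dy":28.7,"dz":-2,"ax":0,"ay":0,"az":0},
    {"jaw":60,"dx":0,"dy":28.7,"dz":-2,"ax":0,"ay":0,"az":0},
    {"jaw":60,"dx":0,"dy":28.7,"dz":-2,"ax":0,"ay":0,"az":0},
    {"jaw":60,"dx":0,"dy":28.7,"dz":-2,"ax":0,"ay":0,"az":0},
    {"jaw":60,"dx":0,"dy":28.7,"dz":-2,"ax":0,"ay":0,"az":0},
    {"jaw":60,"dx":0,"dy":28.7,"dz":-2,"ax":0,"ay":0,"az":0},
    {"jaw":60,"dx":0,"dy":28.7,"dz":-2,"ax":0,"ay":0,"az":0.018},
    {"jaw":60,"dx":0,"dy":0,"dz":0,"ax":0,"ay":0,"az":0},
    {"jaw":60,"dx":0,"dy":0,"dz":0,"ax":0,"ay":0,"az":0},
    {"jaw":60,"dx":0,"dy":0,"dz":0,"ax":0,"ay":0,"az":0}
  ]
}}

```text
time_s: 49.3
tcp_pos: [0.4292, -0.1776, 0.2193]
tool_rot: [1.0, -0.017, -0.001, -0.001]
wrist_force: [0.2, -0.8, 0.4]
grip_width: 0.699
grasp_force: 0.0
```

```bash
python3 - <<'E'
from h import *
ci,im=look('wrist','b1')
r=board(ci,im,'blue')[0]; go((*r[0],10),r[3])
E
```

```text
blue px [325. 179.] [ 448.7 -178.8] 77.5 41.1 -2.2
shift tool [ 19.8   0.9 209.6] az 0.006 yaw now -1.88 tcp [ 429.4 -177.5  219.6] tilt [-0.0018  0.0012]
```

Call:
{"fn": "jog_arm", "kwargs": {
  "steps": [
    {"jaw":58,"dx":4,"dy":0.2,"dz":30,"ax":0,"ay":0,"az":0.003},
    {"jaw":58,"dx":4,"dy":0.2,"dz":30,"ax":0,"ay":0,"az":0},
    {"jaw":58,"dx":4,"dy":0.2,"dz":30,"ax":0,"ay":0,"az":0},
    {"jaw":58,"dx":4,"dy":0.2,"dz":30,"ax":0,"ay":0,"az":0},
    {"jaw":56,"dx":4,"dy":0,"dz":30,"ax":0,"ay":0,"az":0},
    {"jaw":56,"dx":0,"dy":0,"dz":25,"ax":0,"ay":0,"az":0},
    {"jaw":56,"dx":0,"dy":0,"dz":18,"ax":0,"ay":0,"az":0},
    {"jaw":56,"dx":0,"dy":0,"dz":0,"ax":0,"ay":0,"az":0},
    {"jaw":56,"dx":0,"dy":0,"dz":0,"ax":0,"ay":0,"az":0},
    {"jaw":56,"dx":0,"dy":0,"dz":0,"ax":0,"ay":0,"az":0}
  ]
}}

```text
time_s: 50.35
tcp_pos: [0.4508, -0.1805, 0.0287]
tool_rot: [1.0, -0.019, 0.001, 0.0]
wrist_force: [1.1, -0.0, 0.3]
grip_width: 0.653
grasp_force: 0.0
```

```bash
python3 - <<'E'
from h import *
go((448.6,-179.2,1.5),-2)
E
```

```text
shift tool [-2.3 -1.2 27.2] az -0.002 yaw now -2.13 tcp [ 450.8 -180.5   28.7] tilt [ 0.0024 -0.0007]
```

Call:
{"fn": "jog_arm", "kwargs": {
  "newtons": 60,
  "steps": [
    {"jaw":56,"dx":-2,"dy":-1.2,"dz":8,"ax":0,"ay":0,"az":0},
    {"jaw":56,"dx":0,"dy":0,"dz":10,"ax":0,"ay":0,"az":0},
    {"jaw":56,"dx":0,"dy":0,"dz":5,"ax":0,"ay":0,"az":0},
    {"jaw":56,"dx":0,"dy":0,"dz":2.5,"ax":0,"ay":0,"az":0},
    {"jaw":56,"dx":0,"dy":0,"dz":0.5,"ax":0,"ay":0,"az":0},
    {"jaw":56,"dx":0,"dy":0,"dz":0,"ax":0,"ay":0,"az":0},
    {"jaw":36,"dx":0,"dy":0,"dz":0,"ax":0,"ay":0,"az":0},
    {"jaw":36,"dx":0,"dy":0,"dz":0,"ax":0,"ay":0,"az":0},
    {"jaw":36,"dx":0,"dy":0,"dz":0,"ax":0,"ay":0,"az":0},
    {"jaw":36,"dx":0,"dy":0,"dz":0,"ax":0,"ay":0,"az":0},
    {"jaw":36,"dx":0,"dy":0,"dz":0,"ax":0,"ay":0,"az":0}
  ]
}}

```text
time_s: 51.45
tcp_pos: [0.4482, -0.1795, 0.0021]
tool_rot: [1.0, -0.019, 0.001, 0.0]
wrist_force: [-1.4, 0.4, 5.3]
grip_width: 0.464
grasp_force: 61.0
```

```bash
python3 - <<'E'
from h import *
t,_=pose(); inhand('b3','blue',10)
go((*st(-61,-16),110),YS)
E
```

```text
in hand [ 450.1 -178.6] 78.0 40.7 -2.2 tool xy [ 1.9 -1.1]
grip 60.97342014312744
shift tool [   6.3 -157.4 -107.9] az -0.335 yaw now -2.19 tcp [ 448.2 -179.6    2.1] tilt [ 0.0013 -0.0005]
```

Call:
{"fn": "jog_arm", "kwargs": {
  "steps": [
    {"jaw":36,"dx":0,"dy":0,"dz":-10,"ax":0,"ay":0,"az":0},
    {"jaw":36,"dx":0,"dy":0,"dz":-30,"ax":0,"ay":0,"az":0},
    {"jaw":36,"dx":0,"dy":0,"dz":-30,"ax":0,"ay":0,"az":0},
    {"jaw":36,"dx":0,"dy":0,"dz":-29,"ax":0,"ay":0,"az":0},
    {"jaw":36,"dx":0.8,"dy":-19.7,"dz":0,"ax":0,"ay":0,"az":0},
    {"jaw":36,"dx":0.8,"dy":-19.7,"dz":0,"ax":0,"ay":0,"az":0},
    {"jaw":36,"dx":0.8,"dy":-19.7,"dz":0,"ax":0,"ay":0,"az":0},
    {"jaw":36,"dx":0.8,"dy":-19.7,"dz":0,"ax":0,"ay":0,"az":0},
    {"jaw":36,"dx":0.8,"dy":-19.7,"dz":0,"ax":0,"ay":0,"az":0},
    {"jaw":36,"dx":0.8,"dy":-19.7,"dz":0,"ax":0,"ay":0,"az":0},
    {"jaw":36,"dx":0.8,"dy":-19.7,"dz":0,"ax":0,"ay":0,"az":0},
    {"jaw":36,"dx":0.8,"dy":-19.7,"dz":0,"ax":0,"ay":0,"az":0},
    {"jaw":36,"dx":0,"dy":0,"dz":0,"ax":0,"ay":0,"az":-0.112},
    {"jaw":36,"dx":0,"dy":0,"dz":0,"ax":0,"ay":0,"az":-0.112},
    {"jaw":36,"dx":0,"dy":0,"dz":0,"ax":0,"ay":0,"az":-0.111},
    {"jaw":36,"dx":0,"dy":0,"dz":0,"ax":0,"ay":0,"az":0},
    {"jaw":36,"dx":0,"dy":0,"dz":0,"ax":0,"ay":0,"az":0}
  ]
}}

```text
time_s: 53.2
tcp_pos: [0.4598, -0.0221, 0.1005]
tool_rot: [0.989, 0.147, -0.0, 0.0]
wrist_force: [0.4, 0.5, -1.2]
grip_width: 0.464
grasp_force: 60.6
```

```bash
python3 - <<'E'
from h import *
t,_=pose(); inhand('b4','blue',t[2]+8)
go((*st(-61,-16),9.5),YS)
E
```

```text
in hand [437.5 -27.9] 40.4 27.7 -73.2 tool xy [-23.   -0.9]
grip 60.58123826980591
shift tool [ 0.4  0.5 91. ] az -0.002 yaw now 16.89 tcp [459.8 -22.1 100.5] tilt [-0.0002 -0.    ]
```

Call:
{"fn": "jog_arm", "kwargs": {
  "steps": [
    {"jaw":36,"dx":0.4,"dy":0.5,"dz":20,"ax":0,"ay":0,"az":-0.002},
    {"jaw":36,"dx":0,"dy":0,"dz":25,"ax":0,"ay":0,"az":0},
    {"jaw":36,"dx":0,"dy":0,"dz":25,"ax":0,"ay":0,"az":0},
    {"jaw":36,"dx":0,"dy":0,"dz":14,"ax":0,"ay":0,"az":0},
    {"jaw":36,"dx":0,"dy":0,"dz":5,"ax":0,"ay":0,"az":0},
    {"jaw":36,"dx":0,"dy":0,"dz":2,"ax":0,"ay":0,"az":0},
    {"jaw":36,"dx":0,"dy":0,"dz":0,"ax":0,"ay":0,"az":0},
    {"jaw":36,"dx":8,"dy":0,"dz":0,"ax":0,"ay":0,"az":0},
    {"jaw":36,"dx":10,"dy":0,"dz":0,"ax":0,"ay":0,"az":0},
    {"jaw":36,"dx":10,"dy":0,"dz":0,"ax":0,"ay":0,"az":0},
    {"jaw":36,"dx":10,"dy":0,"dz":0,"ax":0,"ay":0,"az":0},
    {"jaw":36,"dx":10,"dy":0,"dz":0,"ax":0,"ay":0,"az":0},
    {"jaw":36,"dx":7,"dy":0,"dz":0,"ax":0,"ay":0,"az":0},
    {"jaw":36,"dx":1,"dy":0,"dz":0,"ax":0,"ay":0,"az":0},
    {"jaw":36,"dx":0,"dy":0,"dz":0,"ax":0,"ay":0,"az":0},
    {"jaw":36,"dx":0,"dy":0,"dz":0,"ax":0,"ay":0,"az":0}
  ]
}}

```text
time_s: 54.85
tcp_pos: [0.5133, -0.0062, 0.0093]
tool_rot: [0.989, 0.149, -0.001, 0.0]
wrist_force: [0.4, -0.1, -0.2]
grip_width: 0.465
grasp_force: 60.6
```

```bash
python3 - <<'E'
from h import *
t,r=pose(); print(tost(t), r.T@env.get_state()['wrist_force']); go((*st(-0.8,0),8),YS)
E
```

```text
[ -5.55789728 -15.92823462] [0.30129403 0.23469479 0.1851204 ]
shift tool [  4.8 -15.9   1.3] az 0.002 yaw now 17.11 tcp [513.3  -6.2   9.3] tilt [-0.0011 -0.0002]
```

Call:
{"fn": "jog_arm", "kwargs": {
  "steps": [
    {"jaw":36,"dx":1.5,"dy":0,"dz":0,"ax":0,"ay":0,"az":0.002},
    {"jaw":36,"dx":1.5,"dy":0,"dz":0,"ax":0,"ay":0,"az":0},
    {"jaw":36,"dx":1,"dy":0,"dz":0,"ax":0,"ay":0,"az":0},
    {"jaw":36,"dx":0.7,"dy":0,"dz":0,"ax":0,"ay":0,"az":0},
    {"jaw":36,"dx":0.7,"dy":0,"dz":0,"ax":0,"ay":0,"az":0},
    {"jaw":36,"dx":0.6,"dy":0,"dz":0,"ax":0,"ay":0,"az":0},
    {"jaw":36,"dx":0,"dy":0,"dz":0,"ax":0,"ay":0,"az":0},
    {"jaw":36,"dx":0,"dy":0,"dz":0,"ax":0,"ay":0,"az":0}
  ]
}}

```text
time_s: 55.65
tcp_pos: [0.5175, -0.0048, 0.0088]
tool_rot: [0.989, 0.148, -0.002, 0.0]
wrist_force: [-4.5, -1.5, 2.1]
grip_width: 0.47
grasp_force: 60.8
```

```bash
python3 - <<'E'
from h import *
t,r=pose(); print(tost(t), r.T@env.get_state()['wrist_force'])
E
```

```text
[ -1.18383355 -15.87575108] [-4.77804777  0.16299878 -2.03712049]
```

Contact at 4.8 N. I move left to the stops, then press down onto the plate.

Call:
{"fn": "jog_arm", "kwargs": {
  "steps": [
    {"jaw":36,"dx":-0.7,"dy":0,"dz":0,"ax":0,"ay":0,"az":0},
    {"jaw":36,"dx":0,"dy":-4,"dz":0,"ax":0,"ay":0,"az":0},
    {"jaw":36,"dx":0,"dy":-4,"dz":0,"ax":0,"ay":0,"az":0},
    {"jaw":36,"dx":0,"dy":-4,"dz":0,"ax":0,"ay":0,"az":0},
    {"jaw":36,"dx":0,"dy":-2,"dz":0,"ax":0,"ay":0,"az":0},
    {"jaw":36,"dx":0,"dy":-0.8,"dz":0,"ax":0,"ay":0,"az":0},
    {"jaw":36,"dx":0.3,"dy":-0.8,"dz":0,"ax":0,"ay":0,"az":0},
    {"jaw":36,"dx":0.3,"dy":-0.8,"dz":0,"ax":0,"ay":0,"az":0},
    {"jaw":36,"dx":0.3,"dy":-0.6,"dz":0.5,"ax":0,"ay":0,"az":0},
    {"jaw":36,"dx":0,"dy":0,"dz":0.5,"ax":0,"ay":0,"az":0},
    {"jaw":36,"dx":0,"dy":0,"dz":0,"ax":0,"ay":0,"az":0}
  ]
}}

```text
time_s: 56.75
tcp_pos: [0.5131, 0.0098, 0.0083]
tool_rot: [0.989, 0.147, -0.002, 0.001]
wrist_force: [-6.5, -5.2, 3.6]
grip_width: 0.467
grasp_force: 61.1
```

```bash
python3 - <<'E'
from h import *
t,r=pose(); print(tost(t),t, r.T@env.get_state()['wrist_force'])
E
```

```text
[-1.14208132 -0.57132035] [513.07486011   9.81973137   8.27073884] [-7.75983871  3.1178009  -3.5907946 ]
```

Snug on all three faces. I release and lift.

Call:
{"fn": "jog_arm", "kwargs": {
  "steps": [
    {"jaw":46,"dx":0,"dy":0,"dz":0,"ax":0,"ay":0,"az":0},
    {"jaw":50,"dx":0,"dy":0,"dz":0,"ax":0,"ay":0,"az":0},
    {"jaw":54,"dx":0,"dy":0.5,"dz":0,"ax":0,"ay":0,"az":0},
    {"jaw":54,"dx":-0.5,"dy":0.5,"dz":-0.5,"ax":0,"ay":0,"az":0},
    {"jaw":54,"dx":0,"dy":0.5,"dz":0,"ax":0,"ay":0,"az":0},
    {"jaw":54,"dx":0,"dy":0,"dz":-5,"ax":0,"ay":0,"az":0},
    {"jaw":54,"dx":0,"dy":0,"dz":-15,"ax":0,"ay":0,"az":0},
    {"jaw":54,"dx":0,"dy":0,"dz":-30,"ax":0,"ay":0,"az":0},
    {"jaw":54,"dx":0,"dy":0,"dz":-30,"ax":0,"ay":0,"az":0},
    {"jaw":54,"dx":0,"dy":0,"dz":-30,"ax":0,"ay":0,"az":0},
    {"jaw":54,"dx":0,"dy":0,"dz":0,"ax":0,"ay":0,"az":0},
    {"jaw":54,"dx":0,"dy":0,"dz":0,"ax":0,"ay":0,"az":0}
  ]
}}

```text
time_s: 57.95
tcp_pos: [0.5155, 0.0107, 0.1199]
tool_rot: [0.989, 0.148, 0.001, 0.0]
wrist_force: [0.0, -0.0, -0.5]
grip_width: 0.627
grasp_force: 0.0
```

```bash
python3 seat.py blue 1
```

```text
blue [315. 266.] [506.4  12.5] 62.8 47.9 16.9 station [-6.7  3.9]
blue [505.3  12.2] 63.8 48.7 16.9 station [-7.9  4. ]
button? [595.4  10.2] 27.2 26.7 -73.0 station [ 77.7 -24.3]
tcp st [ 0.4 -0.2] [514.5  10.6 118.7]
shift tool [77.6 24.8 28.7] az 0.0 yaw now 17.01 tcp [514.5  10.6 118.7] tilt [-0.0007 -0.0001]
```

View pics/seat_blue1c.png

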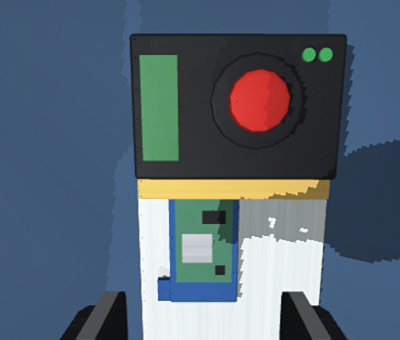

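Crop: blue sits exactly where red did, against the stop at (164,289), with its rear edge at row 300. Pressing.

Call:
{"fn": "jog_arm", "kwargs": {
  "steps": [
    {"jaw":0,"dx":19.4,"dy":6.1,"dz":0,"ax":0,"ay":0,"az":0},
    {"jaw":0,"dx":19.4,"dy":6.1,"dz":0,"ax":0,"ay":0,"az":0},
    {"jaw":0,"dx":19.4,"dy":6.1,"dz":0,"ax":0,"ay":0,"az":0},
    {"jaw":0,"dx":19.4,"dy":6.1,"dz":0,"ax":0,"ay":0,"az":0},
    {"jaw":0,"dx":0,"dy":0,"dz":20,"ax":0,"ay":0,"az":0},
    {"jaw":0,"dx":0,"dy":0,"dz":20,"ax":0,"ay":0,"az":0},
    {"jaw":0,"dx":0,"dy":0,"dz":10,"ax":0,"ay":0,"az":0},
    {"jaw":0,"dx":0,"dy":0,"dz":4,"ax":0,"ay":0,"az":0},
    {"jaw":0,"dx":0,"dy":0,"dz":2,"ax":0,"ay":0,"az":0},
    {"jaw":0,"dx":0,"dy":0,"dz":2,"ax":0,"ay":0,"az":0},
    {"jaw":0,"dx":0,"dy":0,"dz":1.5,"ax":0,"ay":0,"az":0},
    {"jaw":0,"dx":0,"dy":0,"dz":1.5,"ax":0,"ay":0,"az":0},
    {"jaw":0,"dx":0,"dy":0,"dz":1.7,"ax":0,"ay":0,"az":0},
    {"jaw":0,"dx":0,"dy":0,"dz":0,"ax":0,"ay":0,"az":0},
    {"jaw":0,"dx":0,"dy":0,"dz":0,"ax":0,"ay":0,"az":0}
  ]
}}

```text
time_s: 59.5
tcp_pos: [0.5966, 0.01, 0.0572]
tool_rot: [0.989, 0.148, 0.001, 0.0]
wrist_force: [-1.8, 0.4, 5.9]
grip_width: 0.001
grasp_force: 2.8
```

Call:
{"fn": "jog_arm", "kwargs": {
  "steps": [
    {"jaw":0,"dx":0,"dy":0,"dz":-10,"ax":0,"ay":0,"az":0},
    {"jaw":0,"dx":0,"dy":0,"dz":-25,"ax":0,"ay":0,"az":0},
    {"jaw":0,"dx":0,"dy":0,"dz":-25,"ax":0,"ay":0,"az":0},
    {"jaw":54,"dx":-19.6,"dy":-6,"dz":0,"ax":0,"ay":0,"az":0},
    {"jaw":54,"dx":-19.6,"dy":-6,"dz":0,"ax":0,"ay":0,"az":0},
    {"jaw":54,"dx":-19.6,"dy":-6,"dz":0,"ax":0,"ay":0,"az":0},
    {"jaw":54,"dx":-19.6,"dy":-6,"dz":0,"ax":0,"ay":0,"az":0},
    {"jaw":54,"dx":0,"dy":0,"dz":0,"ax":0,"ay":0,"az":0},
    {"jaw":54,"dx":0,"dy":0,"dz":0,"ax":0,"ay":0,"az":0},
    {"jaw":54,"dx":0,"dy":0,"dz":0,"ax":0,"ay":0,"az":0}
  ]
}}

```text
time_s: 60.5
tcp_pos: [0.5157, 0.01, 0.1167]
tool_rot: [0.989, 0.148, 0.001, 0.0]
wrist_force: [-0.7, -0.1, 0.2]
grip_width: 0.635
grasp_force: 0.0
```

```bash
python3 seat.py blue 2; python3 - <<'E'
from h import *
go((*st(-0.8,-0.5),8.5),YS)
E
```

```text
blue [313. 267.] [506.3  11.6] 62.7 47.7 15.4 station [-7.1  3.1]
blue [505.1  11.3] 63.8 48.5 15.4 station [-8.3  3.2]
button? [595.5  10.1] 27.2 26.7 -73.0 station [ 77.8 -24.4]
tcp st [ 1.3 -1.2] [515.6  10.  116.5]
shift tool [76.7 23.8 26.7] az 0.0 yaw now 17.01 tcp [515.6  10.  116.5] tilt [0.0016 0.0001]
shift tool [ -2.3  -0.7 108. ] az 0.0 yaw now 17.01 tcp [515.6  10.  116.5] tilt [0.0016 0.0001]
```

Call:
{"fn": "jog_arm", "kwargs": {
  "newtons": 60,
  "steps": [
    {"jaw":54,"dx":-2.3,"dy":-0.7,"dz":30,"ax":0,"ay":0,"az":0},
    {"jaw":54,"dx":0,"dy":0,"dz":30,"ax":0,"ay":0,"az":0},
    {"jaw":54,"dx":0,"dy":0,"dz":30,"ax":0,"ay":0,"az":0},
    {"jaw":54,"dx":0,"dy":0,"dz":12,"ax":0,"ay":0,"az":0},
    {"jaw":54,"dx":0,"dy":0,"dz":6,"ax":0,"ay":0,"az":0},
    {"jaw":54,"dx":0,"dy":0,"dz":0,"ax":0,"ay":0,"az":0},
    {"jaw":36,"dx":0,"dy":0,"dz":0,"ax":0,"ay":0,"az":0},
    {"jaw":36,"dx":0,"dy":0,"dz":0,"ax":0,"ay":0,"az":0},
    {"jaw":36,"dx":0,"dy":0,"dz":0,"ax":0,"ay":0,"az":0},
    {"jaw":36,"dx":0,"dy":0,"dz":0,"ax":0,"ay":0,"az":0},
    {"jaw":36,"dx":0,"dy":0,"dz":0,"ax":0,"ay":0,"az":0}
  ]
}}

```text
time_s: 61.65
tcp_pos: [0.5135, 0.0099, 0.0099]
tool_rot: [0.989, 0.148, 0.002, 0.0]
wrist_force: [-1.1, -0.5, 5.7]
grip_width: 0.464
grasp_force: 61.0
```

Call:
{"fn": "jog_arm", "kwargs": {
  "steps": [
    {"jaw":36,"dx":0,"dy":1,"dz":-1.5,"ax":0,"ay":0,"az":0},
    {"jaw":36,"dx":0,"dy":4,"dz":0,"ax":0,"ay":0,"az":0},
    {"jaw":36,"dx":0,"dy":5,"dz":0,"ax":0,"ay":0,"az":0},
    {"jaw":36,"dx":0,"dy":5,"dz":0,"ax":0,"ay":0,"az":0},
    {"jaw":36,"dx":-4,"dy":0,"dz":0,"ax":0,"ay":0,"az":0},
    {"jaw":36,"dx":-10,"dy":0,"dz":0,"ax":0,"ay":0,"az":0},
    {"jaw":36,"dx":-12,"dy":0,"dz":0,"ax":0,"ay":0,"az":0},
    {"jaw":36,"dx":-12,"dy":0,"dz":0,"ax":0,"ay":0,"az":0},
    {"jaw":36,"dx":-12,"dy":0,"dz":0,"ax":0,"ay":0,"az":0},
    {"jaw":36,"dx":-12,"dy":0,"dz":-5,"ax":0,"ay":0,"az":0},
    {"jaw":36,"dx":0,"dy":0,"dz":-25,"ax":0,"ay":0,"az":0},
    {"jaw":36,"dx":0,"dy":0,"dz":-30,"ax":0,"ay":0,"az":0},
    {"jaw":36,"dx":0,"dy":0,"dz":-30,"ax":0,"ay":0,"az":0},
    {"jaw":36,"dx":0,"dy":0,"dz":0,"ax":0,"ay":0,"az":0},
    {"jaw":36,"dx":0,"dy":0,"dz":0,"ax":0,"ay":0,"az":0}
  ]
}}

```text
time_s: 63.15
tcp_pos: [0.4562, -0.0228, 0.1]
tool_rot: [0.989, 0.148, -0.0, 0.0]
wrist_force: [-0.8, -0.7, -0.5]
grip_width: 0.464
grasp_force: 60.5
```

```bash
python3 - <<'E'
from h import *
t,_=pose(); inhand('h4','blue',t[2]+7)
go((*P['blue'],t[2]),-1.0)
E
```

```text
in hand [434.  -28.5] 40.2 27.8 -73.3 tool xy [-22.2  -0.8]
grip 60.5385160446167
shift tool [ 192.4 -271.1   -1.2] az 0.314 yaw now 17.0 tcp [455.5 -22.7  99.1] tilt [-0.0022 -0.0002]
```

Call:
{"fn": "jog_arm", "kwargs": {
  "steps": [
    {"jaw":36,"dx":15.8,"dy":-22.6,"dz":0,"ax":0,"ay":0,"az":0},
    {"jaw":36,"dx":15.8,"dy":-22.6,"dz":0,"ax":0,"ay":0,"az":0},
    {"jaw":36,"dx":15.8,"dy":-22.6,"dz":0,"ax":0,"ay":0,"az":0},
    {"jaw":36,"dx":15.8,"dy":-22.6,"dz":0,"ax":0,"ay":0,"az":0},
    {"jaw":36,"dx":15.8,"dy":-22.6,"dz":0,"ax":0,"ay":0,"az":0},
    {"jaw":36,"dx":15.8,"dy":-22.6,"dz":0,"ax":0,"ay":0,"az":0},
    {"jaw":36,"dx":15.8,"dy":-22.6,"dz":0,"ax":0,"ay":0,"az":0},
    {"jaw":36,"dx":15.8,"dy":-22.6,"dz":0,"ax":0,"ay":0,"az":0},
    {"jaw":36,"dx":15.8,"dy":-22.6,"dz":0,"ax":0,"ay":0,"az":0},
    {"jaw":36,"dx":15.8,"dy":-22.6,"dz":0,"ax":0,"ay":0,"az":0},
    {"jaw":36,"dx":15.8,"dy":-22.6,"dz":0,"ax":0,"ay":0,"az":0},
    {"jaw":36,"dx":15.8,"dy":-22.6,"dz":0,"ax":0,"ay":0,"az":0},
    {"jaw":36,"dx":0,"dy":0,"dz":0,"ax":0,"ay":0,"az":0.105},
    {"jaw":36,"dx":0,"dy":0,"dz":0,"ax":0,"ay":0,"az":0.105},
    {"jaw":36,"dx":0,"dy":0,"dz":0,"ax":0,"ay":0,"az":0.104},
    {"jaw":36,"dx":0,"dy":0,"dz":25,"ax":0,"ay":0,"az":0},
    {"jaw":36,"dx":0,"dy":0,"dz":30,"ax":0,"ay":0,"az":0},
    {"jaw":36,"dx":0,"dy":0,"dz":24,"ax":0,"ay":0,"az":0},
    {"jaw":36,"dx":0,"dy":0,"dz":0,"ax":0,"ay":0,"az":0},
    {"jaw":36,"dx":0,"dy":0,"dz":0,"ax":0,"ay":0,"az":0}
  ]
}}

```text
time_s: 65.2
tcp_pos: [0.5577, 0.2915, 0.0193]
tool_rot: [1.0, -0.009, -0.002, 0.001]
wrist_force: [-0.0, -1.2, -0.2]
grip_width: 0.463
grasp_force: 60.5
```

Call:
{"fn": "jog_arm", "kwargs": {
  "steps": [
    {"jaw":36,"dx":0,"dy":0,"dz":0,"ax":0,"ay":0,"az":0},
    {"jaw":36,"dx":0,"dy":0,"dz":0,"ax":0,"ay":0,"az":0}
  ]
}}

```text
time_s: 65.4
tcp_pos: [0.5601, 0.293, 0.0224]
tool_rot: [1.0, -0.009, 0.001, -0.001]
wrist_force: [-0.3, 0.4, -0.5]
grip_width: 0.465
grasp_force: 60.5
```

```bash
python3 - <<'E'
from h import *
t,_=pose(); inhand('h5','blue',t[2]+7)
go((P['blue'][0]-.6,P['blue'][1]-.2,12),-1.0)
E
```

```text
in hand [541.6 294.1] 40.3 36.9 89.4 tool xy [-18.4  -1. ]
grip 60.547263622283936
shift tool [-0.4  0.3 10.4] az 0.0 yaw now -0.98 tcp [560.  292.8  22.4] tilt [0.0025 0.0013]
```

Call:
{"fn": "jog_arm", "kwargs": {
  "steps": [
    {"jaw":36,"dx":0,"dy":0,"dz":4,"ax":0,"ay":0,"az":0},
    {"jaw":36,"dx":0,"dy":0,"dz":4,"ax":0,"ay":0,"az":0},
    {"jaw":36,"dx":0,"dy":0,"dz":2,"ax":0,"ay":0,"az":0},
    {"jaw":36,"dx":0,"dy":0,"dz":0,"ax":0,"ay":0,"az":0},
    {"jaw":36,"dx":0,"dy":0,"dz":0,"ax":0,"ay":0,"az":0},
    {"jaw":36,"dx":0,"dy":0,"dz":0,"ax":0,"ay":0,"az":0}
  ]
}}

```text
time_s: 66.05
tcp_pos: [0.559, 0.2923, 0.0108]
tool_rot: [1.0, -0.009, 0.0, -0.0]
wrist_force: [-0.0, -0.2, -0.1]
grip_width: 0.462
grasp_force: 60.5
```

```bash
python3 - <<'E'
from h import *
go((P['blue'][0]-.6,P['blue'][1]-.2,6.9),-1.0)
E
```

```text
shift tool [ 0.6 -0.3  3.9] az 0.0 yaw now -0.98 tcp [559.  292.3  10.8] tilt [0.0001 0.0001]
```

Call:
{"fn": "jog_arm", "kwargs": {
  "steps": [
    {"jaw":36,"dx":0.6,"dy":-0.3,"dz":1,"ax":0,"ay":0,"az":0},
    {"jaw":36,"dx":0,"dy":0,"dz":1,"ax":0,"ay":0,"az":0},
    {"jaw":36,"dx":0,"dy":0,"dz":1,"ax":0,"ay":0,"az":0},
    {"jaw":36,"dx":0,"dy":0,"dz":1,"ax":0,"ay":0,"az":0},
    {"jaw":36,"dx":0,"dy":0,"dz":0,"ax":0,"ay":0,"az":0},
    {"jaw":36,"dx":0,"dy":0,"dz":0,"ax":0,"ay":0,"az":0}
  ]
}}

```text
time_s: 66.65
tcp_pos: [0.5595, 0.2926, 0.007]
tool_rot: [1.0, -0.009, 0.0, 0.0]
wrist_force: [-1.3, -0.4, 2.2]
grip_width: 0.462
grasp_force: 60.8
```

On the floor (7.0 mm). I release, lift and retreat to see the tray.

Call:
{"fn": "jog_arm", "kwargs": {
  "steps": [
    {"jaw":36,"dx":0,"dy":0,"dz":0.3,"ax":0,"ay":0,"az":0},
    {"jaw":46,"dx":0,"dy":0,"dz":0,"ax":0,"ay":0,"az":0},
    {"jaw":52,"dx":0,"dy":0,"dz":0,"ax":0,"ay":0,"az":0},
    {"jaw":52,"dx":0,"dy":0,"dz":-1,"ax":0,"ay":0,"az":0},
    {"jaw":52,"dx":0,"dy":0,"dz":-5,"ax":0,"ay":0,"az":0},
    {"jaw":52,"dx":0,"dy":0,"dz":-20,"ax":0,"ay":0,"az":0},
    {"jaw":54,"dx":-14,"dy":5,"dz":-40,"ax":0,"ay":0,"az":0},
    {"jaw":54,"dx":-14,"dy":5,"dz":-40,"ax":0,"ay":0,"az":0},
    {"jaw":54,"dx":-14,"dy":5,"dz":-40,"ax":0,"ay":0,"az":0},
    {"jaw":54,"dx":-14,"dy":5,"dz":-40,"ax":0,"ay":0,"az":0},
    {"jaw":54,"dx":-14,"dy":5,"dz":-40,"ax":0,"ay":0,"az":0},
    {"jaw":54,"dx":0,"dy":0,"dz":0,"ax":0,"ay":0,"az":0},
    {"jaw":54,"dx":0,"dy":0,"dz":0,"ax":0,"ay":0,"az":0},
    {"jaw":54,"dx":0,"dy":0,"dz":0,"ax":0,"ay":0,"az":0}
  ]
}}

```text
time_s: 68.05
tcp_pos: [0.4887, 0.2683, 0.2313]
tool_rot: [1.0, -0.009, -0.001, 0.001]
wrist_force: [-0.5, -0.8, -0.3]
grip_width: 0.633
grasp_force: 0.0
```

```bash
python3 chk.py pk3; python3 -c "
import cv2; cv2.imwrite('pics/pk3c.png',cv2.imread('pics/pk3.png')[40:340,120:560])"
```

```text
red [462.5 295.2] 79.2 41.3 -1.2 err [0.3 0.7]
yellow [464.  223.7] 78.9 42.1 -1.0 err [3.  1.2]
blue [559.6 293.4] 78.2 40.4 -1.0 err [-0.6  0.6]
blue px [470. 373.] [437.2 539. ] 73.9 36.4 -2.3
blue px [361. 322.] [560.5 294.8] 76.9 40.5 -1.5
blue px [9. 2.] [  840.5 -1368.1] 78.7 43.8 -36.1
```

View pics/pk3c.png

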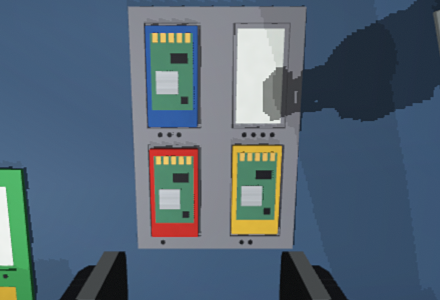

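Crop: all three boards lie in their own pockets with gold contacts away from the pips. Yellow now measures 3 mm forward of where it was (0.1 mm before), so it may have been knocked. I take a closer look.

Call:
{"fn": "jog_arm", "kwargs": {
  "steps": [
    {"jaw":54,"dx":-13,"dy":11,"dz":10,"ax":0,"ay":0,"az":0},
    {"jaw":54,"dx":-13,"dy":11,"dz":10,"ax":0,"ay":0,"az":0},
    {"jaw":54,"dx":-13,"dy":11,"dz":10,"ax":0,"ay":0,"az":0},
    {"jaw":54,"dx":-13,"dy":11,"dz":10,"ax":0,"ay":0,"az":0},
    {"jaw":54,"dx":0,"dy":0,"dz":0,"ax":0,"ay":0,"az":0},
    {"jaw":54,"dx":0,"dy":0,"dz":0,"ax":0,"ay":0,"az":0},
    {"jaw":54,"dx":0,"dy":0,"dz":0,"ax":0,"ay":0,"az":0},
    {"jaw":54,"dx":0,"dy":0,"dz":0,"ax":0,"ay":0,"az":0},
    {"jaw":54,"dx":0,"dy":0,"dz":0,"ax":0,"ay":0,"az":0}
  ]
}}

```text
time_s: 69.05
tcp_pos: [0.4371, 0.2263, 0.1928]
tool_rot: [1.0, -0.008, 0.0, -0.0]
wrist_force: [-0.7, 0.3, -0.6]
grip_width: 0.633
grasp_force: 0.0
```

```bash
python3 chk.py pk4; python3 - <<'E'
from h import *
go((461,222.5,40),-1)
a,b=[cv2.resize(cv2.imread(f'pics/{n}.png')[60:330,200:460],None,fx=1.5,fy=1.5,interpolation=cv2.INTER_CUBIC) for n in('pk2','pk4')]
cv2.imwrite('pics/cmp.png',np.hstack([a,b]))
E
```

```text
red [462.  294.1] 78.4 42.1 -1.0 err [-0.2 -0.4]
yellow [463.4 223.5] 78.8 41.8 -1.0 err [2.4 1. ]
blue [552.6 292.9] 65.5 40.7 -1.0 err [-7.6  0.1]
blue px [470. 373.] [437.2 539. ] 73.9 36.4 -2.3
blue px [361. 322.] [560.6 294.8] 77.0 40.3 -1.7
blue px [9. 2.] [  840.5 -1368.1] 78.7 43.8 -36.1
shift tool [ 24.2   3.2 152.7] az 0.001 yaw now -0.97 tcp [436.8 226.  192.7] tilt [0.0005 0.0003]
```

View pics/cmp.png

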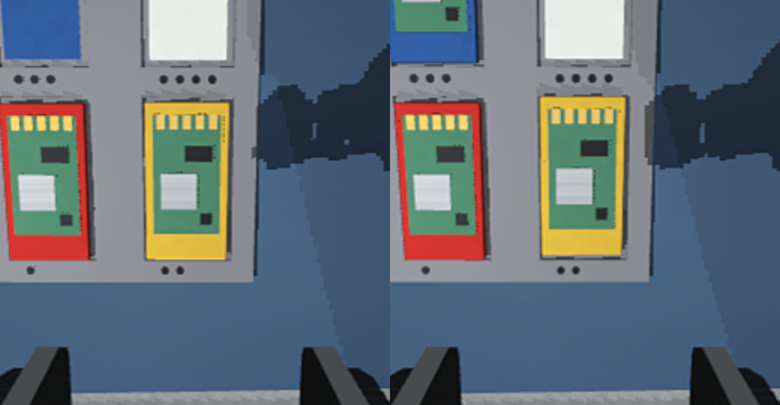

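Compare view: left is right after placing, right is now. Yellow has slid about 2.3 mm forward to the pocket's front rim, with a gap at its pip end (575,257). That is likely still in tolerance, but I'll regrip it and settle it at the centre.

Call:
{"fn": "jog_arm", "kwargs": {
  "steps": [
    {"jaw":54,"dx":6.5,"dy":0.8,"dz":30,"ax":0,"ay":0,"az":0},
    {"jaw":54,"dx":6.5,"dy":0.8,"dz":30,"ax":0,"ay":0,"az":0},
    {"jaw":54,"dx":6.5,"dy":0.8,"dz":30,"ax":0,"ay":0,"az":0},
    {"jaw":54,"dx":6.5,"dy":0.8,"dz":30,"ax":0,"ay":0,"az":0},
    {"jaw":54,"dx":0,"dy":0,"dz":30,"ax":0,"ay":0,"az":0},
    {"jaw":54,"dx":0,"dy":0,"dz":15,"ax":0,"ay":0,"az":0},
    {"jaw":54,"dx":0,"dy":0,"dz":0,"ax":0,"ay":0,"az":0},
    {"jaw":54,"dx":0,"dy":0,"dz":0,"ax":0,"ay":0,"az":0},
    {"jaw":54,"dx":0,"dy":0,"dz":0,"ax":0,"ay":0,"az":0},
    {"jaw":54,"dx":0,"dy":0,"dz":0,"ax":0,"ay":0,"az":0}
  ]
}}

```text
time_s: 70.15
tcp_pos: [0.4634, 0.2227, 0.0289]
tool_rot: [1.0, -0.009, 0.001, -0.001]
wrist_force: [0.6, -0.7, 0.0]
grip_width: 0.633
grasp_force: 0.0
```

```bash
python3 - <<'E'
from h import *
go((462.6,222.5,7),-1)
E
```

```text
shift tool [-0.9  0.2 21.9] az 0.0 yaw now -0.98 tcp [463.4 222.7  28.9] tilt [0.0027 0.0013]
```

Call:
{"fn": "jog_arm", "kwargs": {
  "newtons": 30,
  "steps": [
    {"jaw":54,"dx":0,"dy":0,"dz":8,"ax":0,"ay":0,"az":0},
    {"jaw":54,"dx":0,"dy":0,"dz":8,"ax":0,"ay":0,"az":0},
    {"jaw":54,"dx":0,"dy":0,"dz":4,"ax":0,"ay":0,"az":0},
    {"jaw":54,"dx":0,"dy":0,"dz":0,"ax":0,"ay":0,"az":0},
    {"jaw":54,"dx":0,"dy":0,"dz":0,"ax":0,"ay":0,"az":0},
    {"jaw":36,"dx":0,"dy":0,"dz":0,"ax":0,"ay":0,"az":0},
    {"jaw":36,"dx":0,"dy":0,"dz":0,"ax":0,"ay":0,"az":0},
    {"jaw":36,"dx":0,"dy":0,"dz":0,"ax":0,"ay":0,"az":0},
    {"jaw":36,"dx":0,"dy":0,"dz":0,"ax":0,"ay":0,"az":0},
    {"jaw":36,"dx":0,"dy":0,"dz":0,"ax":0,"ay":0,"az":0},
    {"jaw":36,"dx":-1,"dy":0,"dz":0,"ax":0,"ay":0,"az":0},
    {"jaw":36,"dx":-1.2,"dy":0,"dz":0,"ax":0,"ay":0,"az":0},
    {"jaw":36,"dx":0,"dy":0,"dz":0,"ax":0,"ay":0,"az":0},
    {"jaw":36,"dx":0,"dy":0,"dz":0.6,"ax":0,"ay":0,"az":0},
    {"jaw":36,"dx":0,"dy":0,"dz":0.6,"ax":0,"ay":0,"az":0},
    {"jaw":36,"dx":0,"dy":0,"dz":0,"ax":0,"ay":0,"az":0}
  ]
}}

```text
time_s: 71.75
tcp_pos: [0.461, 0.2223, 0.0078]
tool_rot: [1.0, -0.009, 0.001, -0.0]
wrist_force: [-0.9, -0.4, 11.4]
grip_width: 0.479
grasp_force: 31.4
```

Call:
{"fn": "jog_arm", "kwargs": {
  "steps": [
    {"jaw":46,"dx":0,"dy":0,"dz":0,"ax":0,"ay":0,"az":0},
    {"jaw":52,"dx":0,"dy":0,"dz":0,"ax":0,"ay":0,"az":0},
    {"jaw":52,"dx":0,"dy":0,"dz":-1,"ax":0,"ay":0,"az":0},
    {"jaw":52,"dx":0,"dy":0,"dz":-5,"ax":0,"ay":0,"az":0},
    {"jaw":52,"dx":0,"dy":0,"dz":-20,"ax":0,"ay":0,"az":0},
    {"jaw":54,"dx":6,"dy":-6,"dz":-40,"ax":0,"ay":0,"az":0},
    {"jaw":54,"dx":6,"dy":-6,"dz":-40,"ax":0,"ay":0,"az":0},
    {"jaw":54,"dx":6,"dy":-6,"dz":-40,"ax":0,"ay":0,"az":0},
    {"jaw":54,"dx":6,"dy":-6,"dz":-40,"ax":0,"ay":0,"az":0},
    {"jaw":54,"dx":6,"dy":-6,"dz":-40,"ax":0,"ay":0,"az":0},
    {"jaw":54,"dx":0,"dy":0,"dz":0,"ax":0,"ay":0,"az":0},
    {"jaw":54,"dx":0,"dy":0,"dz":0,"ax":0,"ay":0,"az":0},
    {"jaw":54,"dx":0,"dy":0,"dz":0,"ax":0,"ay":0,"az":0},
    {"jaw":54,"dx":0,"dy":0,"dz":0,"ax":0,"ay":0,"az":0}
  ]
}}

```text
time_s: 73.15
tcp_pos: [0.4895, 0.2507, 0.2304]
tool_rot: [1.0, -0.009, -0.002, 0.001]
wrist_force: [-0.5, -0.2, -0.3]
grip_width: 0.633
grasp_force: 0.0
```

```bash
python3 chk.py pk5
```

```text
red [462.5 294.6] 79.1 41.9 -1.0 err [0.3 0.1]
yellow [462.1 223.1] 79.0 41.8 -1.0 err [1.1 0.6]
blue [559.5 292.9] 78.0 41.0 -1.0 err [-0.7  0.1]
blue px [470. 373.] [437.2 539. ] 73.9 36.3 -2.3
blue px [361. 322.] [560.5 294.8] 77.0 40.3 -1.1
blue px [9. 2.] [  840.5 -1368.1] 78.7 43.8 -36.1
```

All three boards are within about 1.2 mm of their pocket centres at yaw -1.0°, flat and released, and the arm is clear at 230 mm. No white board is present, so I hand in.

```bash
python3 -c "
from bench import env
print(env.job_done())"
```

```text
the job is handed in; nothing more can be done
None
```

I tested the red, yellow and blue boards in order, filed each in its own pocket and handed the job in; the interface gave no verdict, and there was no white board.

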